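# Bank a coated mirror in its bonding fixture

### The arm

A 7-joint arm with a two-finger parallel gripper is mounted at the origin on a cart in front of the work surface, level with it; the furniture and walls round the work are solid. World frame = base frame: x ahead of the robot, y to its left, z up, the work surface at z = 0. Lengths are in m, angles in rad, forces in N, time in s.
With the tool pointing down it reaches from about 0.4 to 0.75 m from the base axis. Payload 19.5 kg.
Tool frame: the origin (TCP) lies at the very end of the fingers, on their centre line; the grasp point (between the pads) lies 19 mm behind it; y points along the fingers, x is the direction in which the jaws open and shut, and the axes are right-handed (so a half turn about y gives the same grasp; the last joint's range is limited). The gripper opens to 85 mm and grips with 20 to 120 N. Pads are 22 mm wide; open, the fingers measure 114 mm over their backs; the gripper's body (76 mm by 85 mm) begins 54 mm behind the grasp point. The pads swing forward as they close: fully open they stand 13 mm farther back than shut.
Start: joints at [1.169, 0.707, -0.028, 1.485, 0.022, 0.951, -0.075], TCP at [0.202, -0.538, 0.231] pointing down, gripper open.
Joint ranges: [-2.71, 2.71], [-0.32, 2.16], [-1.57, 1.52], [0, 2.45], [-1.46, 4.6], [0, 2.02], [-2.83, 2.83]. Speed limits (rad/s): [1.89, 1.89, 2.57, 2.57, 3.01, 3.01, 3.01].

### API

Orientations are given as a 3x3 rotation matrix whose columns are the frame's x, y, z axes.
In Python, from cell import telemetry, read_camera, camera_model, robot, search_frame gives the robot as it stands. The module is installed in compiled form; this text tells all that it offers.
- The arm moves only by the shell command python3 -m creep 'ROWS' [FORCE]. ROWS is JSON, a list of rows, each a list of 7 numbers: the shift along the tool's x, y, z in cm, then the turn, a rotation vector about the tool's x, y, z in rad, then the finger opening in cm, from 0 to 8.54. In form: [[tx, ty, tz, wx, wy, wz, gripper], ...]. A call has 1 to 20 rows; each row shifts and turns the commanded pose from where the row before left it, along the tool's axes as they then stand; what a row does not reach is not made up. A row lasts 1/12 s, in which the tool goes at most 41.7 mm and 7.16 degrees, less where a joint would pass 70% of its speed; a pose out of reach is approached as far as the arm can. A call with a gripper value outside its range is refused whole. The fingers move at their own pace and stop on an object; FORCE is the grip in N (left out, the last holds). Time passes only in rows, so rows that do not move let the fingers close. It gives the time, the measured TCP pose, the force and the opening at its end, in the units of the state.
- telemetry.get_state(): the state, without advancing time (a new reading comes with each control period).
- read_camera(name): name is "side" or "top"; returns the picture (400x640x3 uint8, red, green, blue); there is no depth.
- camera_model(name): a dict with "K" (3x3 intrinsics, pixels), "D" ([k1, k2, p1, p2, k3] as OpenCV has them; the pictures are not rectified), "origin" and "attitude" of the camera in the world. Camera axes: x right, y down, z forward; pixel columns grow to the right and rows downward; lengths in m; the calibration is good to about 2 mm. A picture is of the moment at which its call begins. camera_model takes no time and is no camera call.
- robot.hand_in(): hands the job in, once; it reports no verdict.
Trained networks look in the newest picture that a camera, given by its name, has taken for a name from the list of things; names that differ only in an ending like _2 or _b are one class to them, and where a whole thing is asked for, a point or a joint stands for the part that bears it (a point fixed in the world has none). Each returns a list of dicts, best first, with "score" (0 to 1); they miss things now and then, are a little off and sometimes report something else, mostly with a low value. They report only what shows in the picture. A call takes as long as a camera call.
- search_frame(camera, thing): "xy" ([column, row] in pixels, amid what is visible of it).
The state is a dict: "time_s": time; "joints": joint angles; "dq": joint speeds; "joint_torque": joint torques, N m; "ee_pos": TCP position; "eef_rot": TCP orientation; "contact_force": force on the tool from outside, world axes, zero at the start; "ft_torque": the same for the moment, N m; "grip_width": opening from 0.0 (shut) to 1.0 (fully open).
Only numpy, scipy, OpenCV 4.12 (cv2) and the standard library are available. Lean on these libraries where they do the work, as an engineer would, in place of code of your own. Each camera call takes 0.05 s, during which the arm holds its last target.

### The job

The square mirror has to be set up for bonding. Take the stray cap screw off the bed of the fixture and lay it on the bench, slide the mirror gently by its edges until it is square against all three dowel stops, then slide the side clamp in until its sprung nose holds the mirror, pushed about half-way in. The mirror is glass and its bright upper face is coated: push it lightly, never touch that face, keep the screw off it, and leave everything else where it is.

Things in the scene. Friction and masses are not known exactly. Their poses are not given: they have to be found in the camera images.
- fixture: flat aluminium bed bolted to the bench, 220 (x) x 180 (y) x 14 mm high; origin at the centre of its underside; its x points away from the side clamp to the two rear dowels, its y away from the end dowel. Its place and yaw (within 0.25 rad) vary
- nest (a point): point in the fixture (x 48, y -28 mm from the centre of the bed, 6 mm above the bed's top), axes as the fixture: the mirror's centre lies here when it touches all three dowels
- stop_pins: three upright steel dowels fixed in the bed, 8 mm thick, 10 mm high above the bed, same origin and axes as the fixture: two rear dowels at x 102 mm, y 12 and -68 mm; the end dowel at x 48, y -82 mm
- mirror_center (a point): centre (half-way up) of the loose square mirror, a glass plate 100 x 100 x 12 mm with a bright coated upper face, about 0.3 kg, z up. It starts flat on the bed, 6 to 16 mm short of the rear dowels and 48 to 58 mm short of the end dowel, turned by up to 0.1 rad. More than 15 N from finger, clamp or dowel chips it; sliding it takes 1 to 5 N. Slid along the rear dowels while it overlaps them, its leading corner catches on the second one
- mirror: the same mirror; origin at the centre of its underside
- coated_face: the mirror's bright coated upper face, 91 x 91 mm, which stands 0.8 mm above the glass; origin as mirror. Not to be touched (0.3 N spoils it); the four ground edges may be touched
- screw_center (a point): centre of the stray cap screw, 10 mm thick (x), 23 mm long (its y axis), 11 mm high, lying on its side on the bed in the gap between the mirror and the end dowel, lengthwise within 0.4 rad of the fixture's y
- cap_screw: the same screw; origin on its underside
- clamp_block (a joint): travel of the side clamp's block along the fixture's x, 0 (drawn back) to 0.058 m; starts at 0 to 0.010. It needs 10 N to slide and stays where it is left. The block is 34 (x) x 29 (y) x 20 mm on the bed, its centre at x -84 mm + travel, y -28 mm of the fixture, between two 10 mm high guide strips whose outer sides are 44 mm apart and which end at x -57 mm
- clamp_knob (a point): centre of the upright steel thumb knob on the clamp block, 18 mm thick, 14 mm high (27 to 41 mm above the bed), on the axis of the block
- nose_tip (a point): tip of the clamp's sprung white nose, 12 mm thick, 7.5 mm above the bed, 32 mm ahead of the knob's axis while free
- clamp_nose (a joint): how far the nose is pressed into the block, 0 (free) to 0.007 m; its spring gives 1 N when free and 1 N more for each mm. With the mirror on the rear dowels it first touches at a block travel of 50 mm
- nose_pad: the sprung nose of the clamp; origin under the block's centre at the bed's top
- blower: black rubber dust blower standing on the bench behind the fixture, 52 mm thick, 90 mm high; a bystander
- holder_2: black post holder standing at the fixture's rear left corner, tube 25 mm thick, 51 mm high, with a side screw; a bystander
- cap: round black cap with a white insert, 61 mm wide, 13 mm high, on the bench right of the fixture; a bystander
- riser: aluminium riser block, 40 x 30 x 19 mm, on the bench left of the fixture's front; a bystander
- tape: roll of tape, 59 mm wide, 18 mm high; a bystander
- spare_screw: another cap screw, 10 x 27 x 10 mm, lying on the bench right of the fixture, not to be moved; a bystander
- tweezers_1: steel tweezers on the bench, 126 mm long; a bystander
- hex_key: black hex key on the bench, 93 mm long; a bystander

How it is judged:
By the outcome, as a careful person would: the job done as asked, in the order asked, and still so for the second after the job is handed in, with the robot touching nothing.
It also fails if it takes over 72 s, if anything falls off the work surface, if the arm or the gripper's body presses on something with over 40 N, if the wrist force passes 120 N, or if a joint passes its speed limit or range.

## Working session

There is one attempt and no reset: what is moved stays moved. The work goes in short steps, Python scripts to look and compute and a shell command to move; the robot and the scene stay as the last step left them, time stands still between calls to the robot, and variables do not carry over. Pictures are saved under pics/ and viewed, and the job is handed in when it is done.

```bash
mkdir -p pics; ls
python3 - <<'E'
from cell import telemetry, read_camera, camera_model
import cv2, numpy as np
np.set_printoptions(precision=4,suppress=True)
s=telemetry.get_state(); print(s)
for n in ("side","top"):
    m=camera_model(n); print(n,{k:np.array(v).tolist() for k,v in m.items()})
    im=read_camera(n); cv2.imwrite(f"pics/{n}0.png",im[:,:,::-1])
E
```

```text
pics
{'time_s': 0.0, 'joints': array([ 1.1693,  0.7071, -0.0277,  1.485 ,  0.022 ,  0.9509, -0.0755]), 'dq': array([ 0.0008, -0.0012,  0.0001,  0.0008,  0.0007, -0.0005,  0.001 ]), 'joint_torque': array([  0.0003, -88.3214,   1.2346, -23.6166,   0.0169,   0.0065,
         0.    ]), 'ee_pos': array([ 0.2024, -0.538 ,  0.2309]), 'eef_rot': array([[ 0.3521, -0.0004,  0.936 ],
       [-0.936 ,  0.001 ,  0.3521],
       [-0.001 , -1.    , -0.    ]]), 'contact_force': array([ 0.5133,  0.1635, -0.6917]), 'ft_torque': array([-0.0328, -0.0367,  0.0391]), 'grip_width': 0.9977342008962243}
side {'K': [[360.8615009725121, 0.0, 322.99156417293335], [0.0, 360.8615009725121, 199.2922850360769], [0.0, 0.0, 1.0]], 'D': [-0.021361290337329572, 0.0, 0.0, 0.0, 0.0], 'origin': [0.419585679653173, -0.8442948145094006, 0.5999325388869495], 'attitude': [[0.9925458844171455, -0.0722545441229041, 0.09814248916843892], [-0.12157962320124104, -0.5313436675190462, 0.8383867259264387], [-0.008429860546302407, -0.844069421221383, -0.5361676506561814]]}
top {'K': [[454.22146902993234, 0.0, 321.537726939031], [0.0, 454.22146902993234, 198.50649942935775], [0.0, 0.0, 1.0]], 'D': [0.007201691525690005, 0.0, 0.0, 0.0, 0.0], 'origin': [0.39405930046615195, 0.012961332872301484, 1.278061784178476], 'attitude': [[0.02388578954155764, -0.9956905423528611, 0.08960922344849326], [-0.9995985237100694, -0.025153310190377257, -0.01304233043273448], [0.01524009365543337, -0.08926172111007181, -0.995891602881479]]}
```

View pics/side0.png

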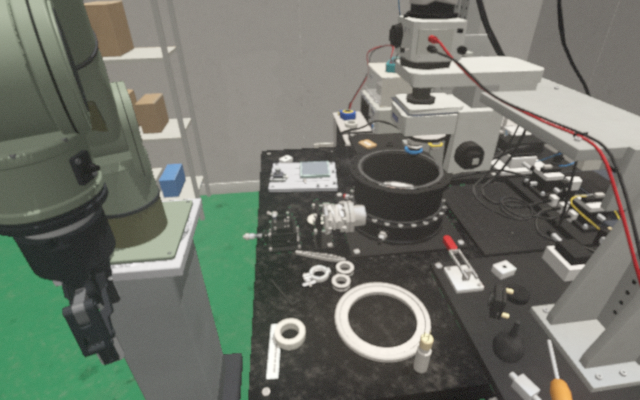

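View pics/top0.png

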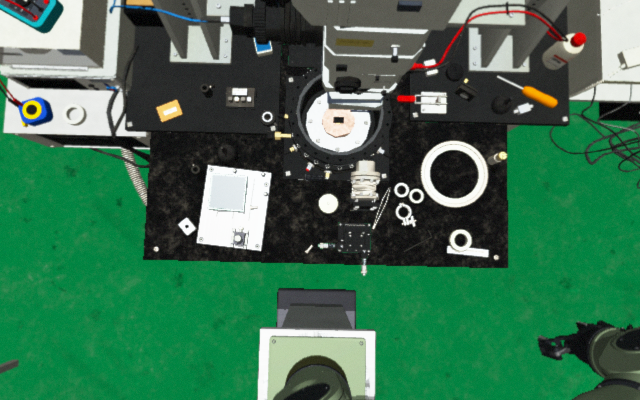

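The fixture is at about (234,208) in the top picture, with the mirror at (230,193) and the clamp at (239,236). I'll zoom in and run the networks.

```bash
cat > h.py <<'E'
import numpy as np, cv2
from cell import telemetry, read_camera, camera_model, robot, search_frame
np.set_printoptions(precision=4,suppress=True)
def proj(cam,P):
    m=camera_model(cam);R=np.array(m['attitude']);t=np.array(m['origin'])
    rv,_=cv2.Rodrigues(R.T); p,_=cv2.projectPoints(np.atleast_2d(np.array(P,float)),rv,-R.T@t,np.array(m['K']),np.array(m['D'])); return p[:,0]
def ray(cam,uv,z):
    m=camera_model(cam);R=np.array(m['attitude']);t=np.array(m['origin'])
    n=cv2.undistortPointsIter(np.atleast_2d(np.array(uv,float))[:,None],np.array(m['K']),np.array(m['D']),None,None,(3,100,1e-12))[:,0] if hasattr(cv2,'undistortPointsIter') else cv2.undistortPoints(np.atleast_2d(np.array(uv,float))[:,None],np.array(m['K']),np.array(m['D']))[:,0]
    d=np.c_[n,np.ones(len(n))]@R.T
    return t+d*((z-t[2])/d[:,2])[:,None]
def crop(im,x0,y0,x1,y1,s,name,draw=None):
    c=cv2.resize(im[y0:y1,x0:x1],None,fx=s,fy=s,interpolation=cv2.INTER_CUBIC)
    if draw is not None:
        for u,v in draw: cv2.circle(c,(int((u-x0+.5)*s),int((v-y0+.5)*s)),2,(255,0,0),-1)
    cv2.imwrite(name,c[:,:,::-1])
E
python3 - <<'E'
from h import *
t=cv2.imread('pics/top0.png')[:,:,::-1]; s=cv2.imread('pics/side0.png')[:,:,::-1]
crop(t,170,150,290,260,6,'pics/top0c.png')
crop(s,240,140,360,220,6,'pics/side0c.png')
for c in ('top','side'):
    for n in ('fixture','mirror','mirror_center','screw_center','clamp_knob','nose_tip','stop_pins','cap','riser','spare_screw','holder_2','blower'):
        print(c,n,[(np.round(d['xy'],1).tolist(),round(d['score'],2)) for d in search_frame(c,n)[:3]])
print(telemetry.get_state()['time_s'])
E
```

```text
top fixture [([240.3, 220.0], 0.68)]
top mirror [([228.6, 192.5], 0.65)]
top mirror_center [([230.1, 190.6], 0.96)]
top screw_center []
top clamp_knob [([238.6, 234.7], 0.51)]
top nose_tip []
top stop_pins [([328.7, 200.2], 0.4)]
top cap [([329.3, 200.3], 0.68), ([229.6, 191.3], 0.58)]
top riser [([185.9, 223.3], 0.56), ([419.3, 243.8], 0.55)]
top spare_screw [([224.9, 155.2], 0.39)]
top holder_2 []
top blower [([225.3, 154.4], 0.62)]
side fixture [([295.4, 182.1], 0.79), ([289.3, 328.3], 0.43)]
side mirror [([312.1, 171.7], 0.62)]
side mirror_center [([311.0, 169.8], 0.77)]
side screw_center [([326.3, 154.7], 0.42)]
side clamp_knob [([279.8, 177.1], 0.52)]
side nose_tip []
side stop_pins [([293.9, 180.5], 0.25)]
side cap []
side riser []
side spare_screw [([345.5, 168.5], 0.17)]
side holder_2 []
side blower [([327.2, 152.0], 0.74), ([346.0, 166.0], 0.51)]
1.3
```

View pics/top0c.png

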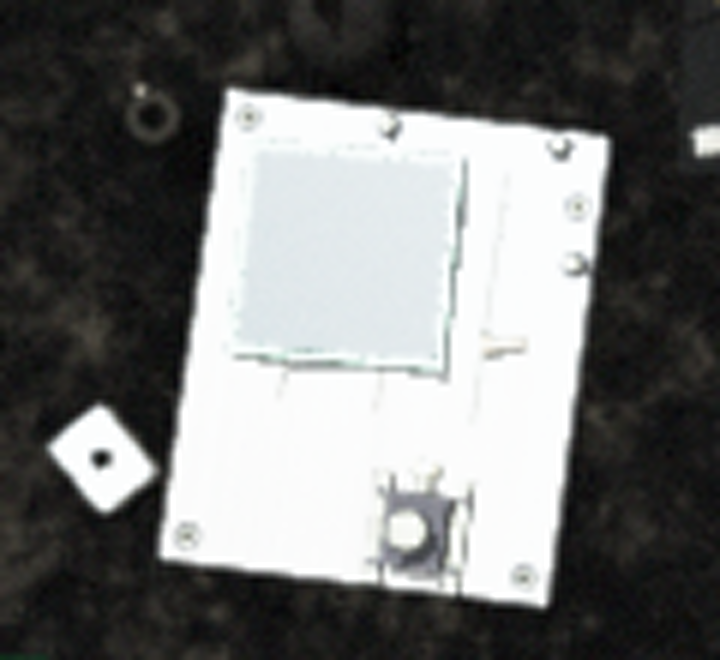

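View pics/side0c.png

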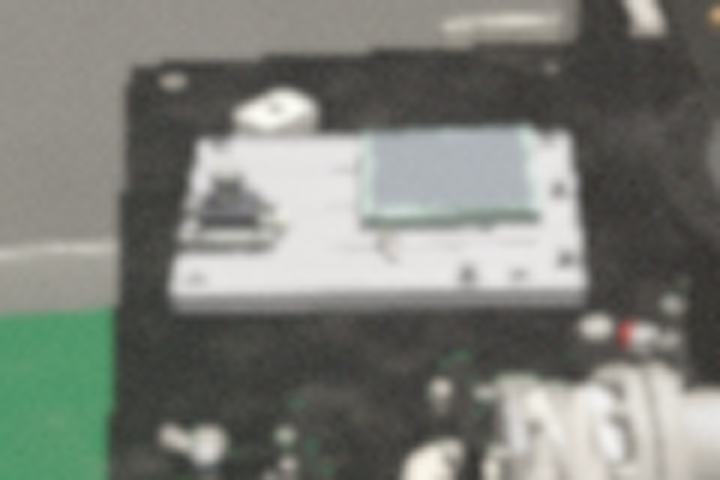

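The top crop shows four things:
- **Bed corners:** about (228,90), (609,136), (547,606) and (160,557) in the crop.
- **Dowels:** at (390,125), (562,147) and (575,264).
- **Screw:** at about (503,345), lying across the image, so along the fixture's y.
- **Knob:** at about (407,532).

Next I fit the poses.

```bash
cat > fit.py <<'E'
from h import *
from scipy.optimize import least_squares, minimize
def F(p,pts): # fixture->world ; pts mm
    pts=np.atleast_2d(np.array(pts,float))/1000
    c,s=np.cos(p[2]),np.sin(p[2]); R=np.array([[c,-s,0],[s,c,0],[0,0,1]])
    return pts@R.T+np.array([p[0],p[1],0])
box=[(x,y,z) for x in(-110,110) for y in(-90,90) for z in(0,14)]
def mask_cost(p,cam,grad):
    S=8
    hull=cv2.convexHull(proj(cam,F(p,box)).astype(np.float32))[:,0]
    # mean gradient magnitude along hull edges
    P=np.vstack([np.linspace(hull[i],hull[(i+1)%len(hull)],80) for i in range(len(hull))]).astype(np.float32)
    return -cv2.remap(grad,P[:,0].reshape(1,-1),P[:,1].reshape(1,-1),cv2.INTER_LINEAR).mean()
E
python3 - <<'E'
from fit import *
t=cv2.imread('pics/top0.png')
g=cv2.cvtColor(t,cv2.COLOR_BGR2GRAY)
m=(g>140).astype(np.uint8)
n,lab,st,ce=cv2.connectedComponentsWithStats(m)
l=lab[220,220]; mm=(lab==l).astype(np.uint8)
print(st[l])
cs,_=cv2.findContours(mm,cv2.RETR_EXTERNAL,cv2.CHAIN_APPROX_NONE)
h=cv2.convexHull(cs[0]); 
# subpixel edge: for each side of box hull search along normal for 50% crossing
p=np.array([0.47,0.21,-0.13])
c=ray('top',[[170+386/6,150+348/6]],.014)[0]; p[:2]=c[:2]
gf=g.astype(np.float32)
def res(p,pts=None):
    hull=cv2.convexHull(proj('top',F(p,box)).astype(np.float32))[:,0]
    out=[]
    cen=hull.mean(0)
    for i in range(len(hull)):
        a,b=hull[i],hull[(i+1)%len(hull)]
        if np.linalg.norm(b-a)<20: continue
        nrm=np.array([b[1]-a[1],a[0]-b[0]]);nrm/=np.linalg.norm(nrm)
        if nrm@((a+b)/2-cen)<0:nrm=-nrm
        for s in np.linspace(.08,.92,30):
            q=a+s*(b-a); d=np.arange(-5,5.01,.1)
            L=(q+d[:,None]*nrm).astype(np.float32)
            v=cv2.remap(gf,L[:,0].reshape(1,-1),L[:,1].reshape(1,-1),cv2.INTER_LINEAR)[0]
            th=(v[:10].max()+v[-10:].min())/2
            k=np.where(v<130)[0]; k=k[k>0]
            out.append(d[k[0]] if len(k) else 5)
    return np.array(out)
r=least_squares(res,p,diff_step=1e-3,loss='soft_l1'); print(r.x,np.abs(r.fun).mean(),[x.mean().round(2) for x in r.fun.reshape(-1,30)])
p=r.x; np.save('fix.npy',p)
pins=[(102,12,24),(102,-68,24),(48,-82,24)]
print('pins',proj('top',F(p,pins)),'nest',F(p,[48,-28,20]),'knob0',proj('top',F(p,[[-84,-28,55],[-74,-28,55]])))
top=[(-110,-90,14),(110,-90,14),(110,90,14),(-110,90,14)]
pts=np.vstack([proj('top',F(p,b)) for b in (top,pins)])
crop(t[:,:,::-1],170,150,290,260,6,'pics/top0d.png',pts)
s=cv2.imread('pics/side0.png')
pts=np.vstack([proj('side',F(p,b)) for b in (top,pins,[(-110,-90,0),(110,-90,0)])]); print(pts)
crop(s[:,:,::-1],240,140,360,220,6,'pics/side0d.png',pts)
E
```

```text
[ 197  165   74   86 5014]
[ 0.478   0.2415 -0.126 ] 0.6308333333333311 [np.float64(0.29), np.float64(-0.23), np.float64(-0.47), np.float64(0.05)]
pins [[234.4007 169.8662]
 [262.8771 174.1918]
 [264.7393 194.0584]] nest [[0.5221 0.2077 0.02  ]] knob0 [[235.5644 238.4398]
 [236.1874 234.7302]]
[[266.9505 187.5018]
 [335.6665 187.1389]
 [334.3917 161.8784]
 [273.6718 162.2418]
 [332.5936 169.4898]
 [333.0494 181.0301]
 [316.2642 183.2777]
 [267.3478 191.2438]
 [335.6213 190.8907]]
```

View pics/top0d.png

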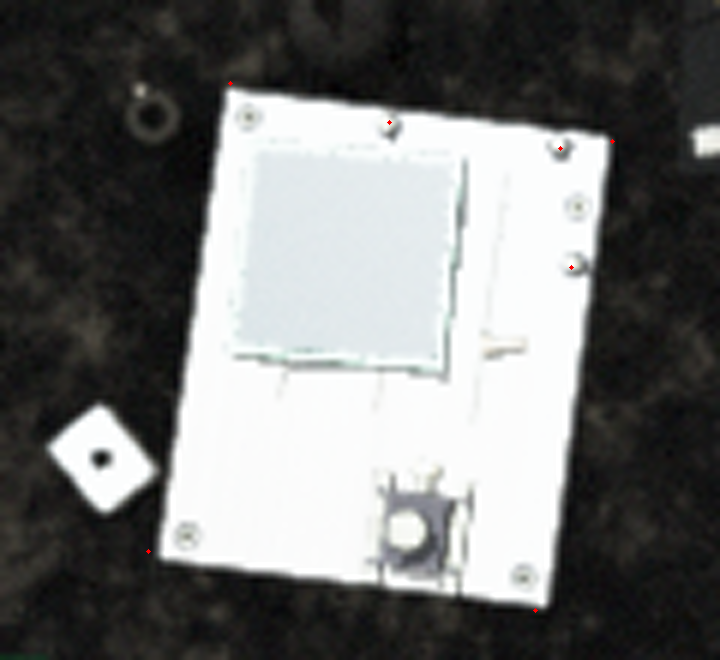

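View pics/side0d.png

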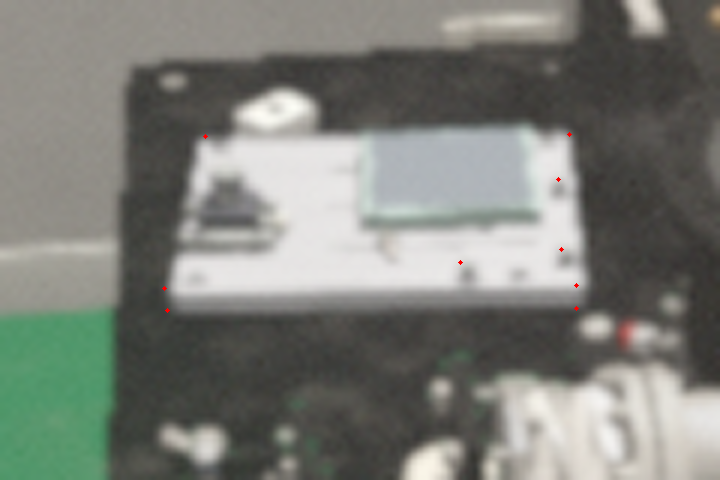

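The fit's yaw got stuck because the differentiation step was too small. I'll refit with proper scaling, using both cameras.

```bash
cat >> fit.py <<'E'
imgs={}
def edge_res(p,cam,gf,th,out_sides=None):
    hull=cv2.convexHull(proj(cam,F(p,box)).astype(np.float32))[:,0]
    cen=hull.mean(0); out=[]
    for i in range(len(hull)):
        a,b=hull[i],hull[(i+1)%len(hull)]
        if np.linalg.norm(b-a)<15: continue
        nrm=np.array([b[1]-a[1],a[0]-b[0]]);nrm/=np.linalg.norm(nrm)
        if nrm@((a+b)/2-cen)<0:nrm=-nrm
        row=[]
        for s in np.linspace(.08,.92,30):
            q=a+s*(b-a); d=np.arange(-4,4.01,.05)
            L=(q+d[:,None]*nrm).astype(np.float32)
            v=cv2.remap(gf,L[:,0].reshape(1,-1),L[:,1].reshape(1,-1),cv2.INTER_LINEAR)[0]
            k=np.where((v[:-1]>=th)&(v[1:]<th))[0]
            row.append(d[k[np.argmin(abs(d[k]))]] if len(k) else np.nan)
        out.append(row)
    return np.array(out)
E
python3 - <<'E'
from fit import *
t=cv2.imread('pics/top0.png'); s=cv2.imread('pics/side0.png')
gt=cv2.cvtColor(t,cv2.COLOR_BGR2GRAY).astype(np.float32)
gs=cv2.cvtColor(s,cv2.COLOR_BGR2GRAY).astype(np.float32)
p0=np.array([.478,.2415,-.14]); sc=np.array([.01,.01,.1])
def fit(cams):
    def f(q):
        p=p0+q*sc; r=[]
        for c,g,th in cams:
            r.append(np.nan_to_num(edge_res(p,c,g,th),nan=0).ravel())
        return np.concatenate(r)
    b=least_squares(f,[0,0,0],diff_step=None,x_scale=1,loss='soft_l1',f_scale=.3,method='trf') if 0 else minimize(lambda q:np.sum(np.sqrt(1+(f(q)/.3)**2)-1),[0,0,0],method='Nelder-Mead',options=dict(initial_simplex=[[0,0,0],[.5,0,0],[0,.5,0],[0,0,.3]],maxiter=300))
    p=p0+b.x*sc; return p
pt=fit([('top',gt,140)]); print('top',pt,np.nanmean(edge_res(pt,'top',gt,140),1))
ps=fit([('side',gs,105)]); print('side',ps,np.nanmean(edge_res(ps,'side',gs,105),1))
np.save('fix.npy',pt)
pins=[(102,12,24),(102,-68,24),(48,-82,24)]
top=[(-110,-90,14),(110,-90,14),(110,90,14),(-110,90,14)]
for cam,im,p,b,n in (('top',t,pt,(170,150,290,260),'e'),('side',s,ps,(240,140,360,220),'e')):
    pts=np.vstack([proj(cam,F(p,x)) for x in (top,pins,[(-110,-90,0),(110,-90,0)])])
    crop(im[:,:,::-1],*b,6,f'pics/{cam}0{n}.png',pts)
E
```

```text
top [ 0.4776  0.2405 -0.0966] [-0.2917 -0.0467 -0.2267 -0.0183]
side [ 0.4795  0.2433 -0.0817] [0.2367 0.9733 0.9477 1.025 ]
```

View pics/top0e.png

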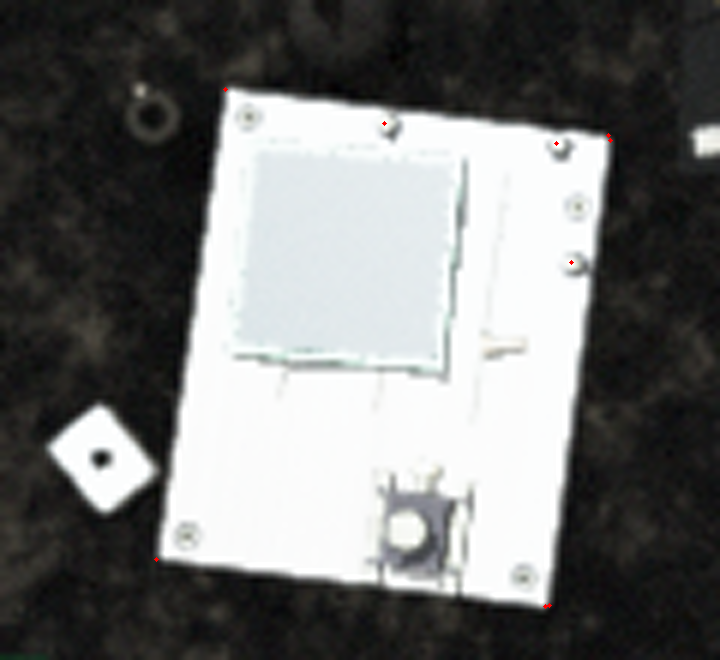

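View pics/side0e.png

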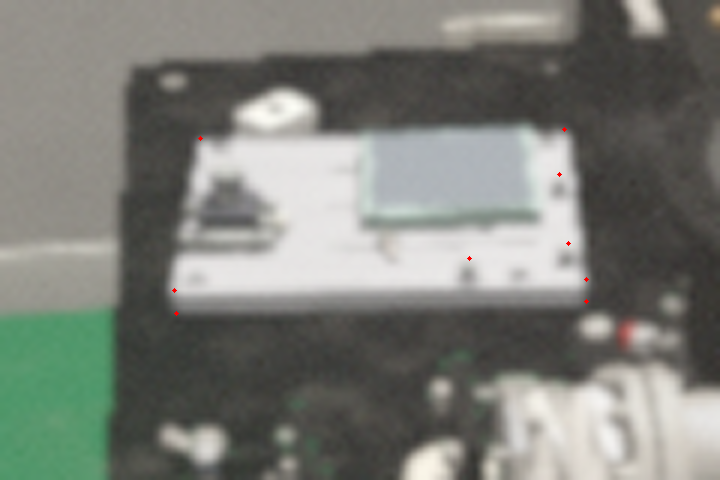

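```bash
python3 - <<'E'
from fit import *
pt=np.load('fix.npy')
def px(x0,y0,X): return np.array([[x0+(a+.5)/6-.5,y0+(b+.5)/6-.5] for a,b in X])
def inv(p,W): 
    c,s=np.cos(p[2]),np.sin(p[2]); d=W[:,:2]-p[:2]; return np.c_[d[:,0]*c+d[:,1]*s,-d[:,0]*s+d[:,1]*c]*1000
# side clicks
sc=px(240,140,[(171,291),(586,290),(170,312),(586,310),(198,136),(572,130)])
P3=[(-110,-90,14),(110,-90,14),(-110,-90,0),(110,-90,0),(-110,90,14),(110,90,14)]
r=least_squares(lambda p:(proj('side',F(p,P3))-sc).ravel(),pt,x_scale=[.01,.01,.05]);print('side clicks',r.x,r.fun.round(2))
tc=px(170,150,[(226,88),(609,135),(548,607),(158,558)])
P3t=[(110,90,14),(110,-90,10),(-110,-90,10),(-110,90,14)]
r2=least_squares(lambda p:(proj('top',F(p,P3t))-tc).ravel(),pt,x_scale=[.01,.01,.05]);print('top clicks',r2.x,r2.fun.round(2))
for nm,p in (('top',pt),('side',r.x)):
    pass
print('knob top',inv(pt,ray('top',px(170,150,[(406,532)]),.055)))
print('mirror cen top',inv(pt,ray('top',px(170,150,[(350,255)]),.0268)))
print('mirror corners',inv(pt,ray('top',px(170,150,[(256,150),(462,160),(438,360),(243,350)]),.0268)))
print('glass lower edge corners',inv(pt,ray('top',px(170,150,[(235,357),(446,374),(465,162)]),.020)))
print('screw',inv(pt,ray('top',px(170,150,[(503,345),(484,345),(526,345)]),.0195)),ray('top',px(170,150,[(503,345)]),.0195))
p=r.x
print('side: screw',inv(p,ray('side',px(240,140,[(388,245)]),.0195)),'mirror face',inv(p,ray('side',px(240,140,[(372,132),(528,132),(536,212),(368,215)]),.0268)))
print('side: knob',inv(p,ray('side',px(240,140,[(228,185)]),.052)))
print('pins side',inv(p,ray('side',px(240,140,[(467,268),(565,255),(558,184)]),.021)))
print('pins top',inv(pt,ray('top',px(170,150,[(390,123),(561,146),(574,263)]),.022)))
E
python3 - <<'E'
import cv2,sys
sys.path.insert(0,'.')
from h import *
t=cv2.imread('pics/top0.png')[:,:,::-1]; s=cv2.imread('pics/side0.png')[:,:,::-1]
f=lambda x:(np.clip((x.astype(float)-120)/135,0,1)**2.5*255).astype(np.uint8)
crop(f(t),205,165,275,255,9,'pics/top0f.png')
crop(f(s),265,155,345,195,9,'pics/side0f.png')
E
```

```text
side clicks [ 0.4797  0.2389 -0.1056] [-0.11  0.14 -0.38 -0.77  0.45  0.39 -0.43 -0.35  1.    0.56 -0.47  0.64]
top clicks [ 0.4777  0.2398 -0.096 ] [-0.03  0.06  0.12  0.2  -0.02 -0.32 -0.07  0.07]
knob top [[-83.4309 -28.8806]]
mirror cen top [[38.7343 18.6997]]
mirror corners [[ 81.7035  68.3126]
 [ 88.6932 -26.3529]
 [ -4.3258 -27.9213]
 [-10.5636  61.1309]]
glass lower edge corners [[-13.932   65.9203]
 [ -9.9782 -31.3254]
 [ 88.7498 -26.7262]]
screw [[  6.5061 -55.4832]
 [  5.4455 -46.7967]
 [  7.7904 -66.0015]] [[0.4787 0.1846 0.0195]]
side: screw [[  4.9401 -52.7277]] mirror face [[ -7.6775  70.7097]
 [ 84.583   67.6244]
 [ 86.3332 -31.1541]
 [ -6.4124 -31.6531]]
side: knob [[-80.83   -41.5714]]
pins side [[ 47.9617 -81.705 ]
 [100.8184 -69.3433]
 [100.2132  12.4453]]
pins top [[102.3434   9.8309]
 [101.3672 -70.143 ]
 [ 48.0014 -83.2711]]
```

View pics/top0f.png

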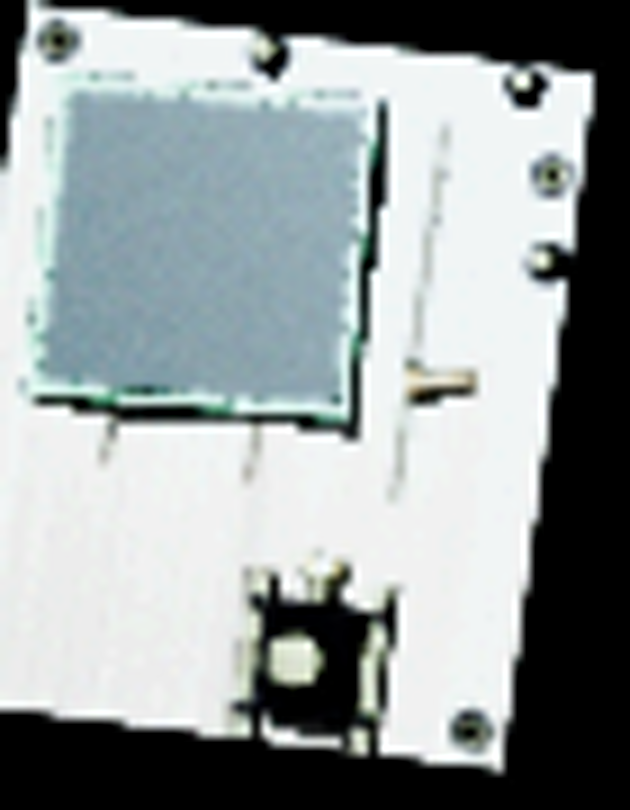

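View pics/side0f.png

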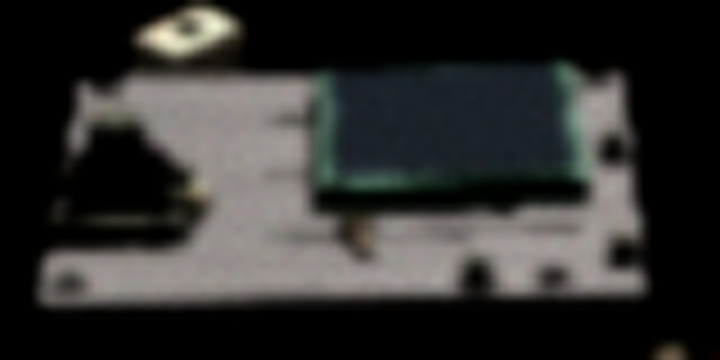

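The enhanced crop (top0f) shows the screw with its head at (413,380) and shank end at (475,380). The mirror is about 9 mm short of the rear dowels, and the clamp is nearly drawn back. Everything agrees with the given sizes, so I move over the screw.

```bash
cat >> fit.py <<'E'
FX=np.array([.478,.2395,-.098])
def inv(p,W):
    W=np.atleast_2d(W); c,s=np.cos(p[2]),np.sin(p[2]); d=W[:,:2]-p[:2]; return np.c_[d[:,0]*c+d[:,1]*s,-d[:,0]*s+d[:,1]*c]*1000
def go(target,zhead=None):
    s=telemetry.get_state(); R=np.array(s['eef_rot']); d=np.array(target)-s['ee_pos']
    h=np.arctan2(R[1,2],R[0,2])
    print('t',round(s['time_s'],2),'pos',s['ee_pos'],'fix',inv(FX,s['ee_pos']),'zhead',round(h,4),'tilt',R[2,[0,2]])
    print('tool delta cm',(R.T@d*100).round(3),'wy',None if zhead is None else round(-(zhead-h),4))
E
python3 -c "
from fit import *
p=np.array([[205+(a+.5)/9-.5,165+(b+.5)/9-.5] for a,b in [(441,381),(406,381),(476,380),(206,248)]])
w=ray('top',p[:3],.0195);print(w,inv(FX,w),inv(FX,ray('top',p[3:],.0268)))
print('others',inv(FX,ray('top',[[170+152/6,150+115/6],[170+101/6,150+458/6]],.03)))
go([.479,.185,.231],1.598)"
python3 -m creep '[[-1.5,0,1.3,0,0,0,3.5],[-2.6,0,2.3,0,0,0,3.5],[-2.6,0,2.3,0,0,0,3.5],[-2.6,0,2.3,0,0,0,3.5],[-2.6,0,2.3,0,0,0,3.5],[-2.6,0,2.3,0,0,0,3.5],[-2.6,0,2.3,0,0,0,3.5],[-2.6,0,2.3,0,0,0,3.5],[-2.6,0,2.3,0,0,0,3.5],[-2.6,0,2.3,0,0,0,3.5],[-2.6,0,2.3,0,0,0,3.5],[-2.6,0,2.3,0,0,0,3.5],[-2.6,0,2.3,0,0,0,3.5],[-2.6,0,2.3,0,0,0,3.5],[-2.6,0,2.3,0,0,0,3.5],[-2.6,0,2.3,0,0,0,3.5],[-2.6,0,2.3,0,0,0,3.5],[-2.6,0,2.3,0,0,0,3.5],[-2.6,0,2.3,0,0,0,3.5],[-2.6,0,2.3,0,0,0,3.5]]' 20
```

```text
[[0.4792 0.1843 0.0195]
 [0.479  0.195  0.0195]
 [0.4798 0.1735 0.0195]] [[  6.6324 -54.8614]
 [  5.3146 -44.1954]
 [  8.2566 -65.4893]] [[37.936  20.9536]]
others [[ 89.8793 116.878 ]
 [-68.9298 116.7592]]
t 1.3 pos [ 0.2024 -0.5382  0.2313] fix [[-198.1521 -800.8814]] zhead 0.3598 tilt [-0.0001 -0.    ]
tool delta cm [-57.947   0.032  51.347] wy -1.2382
time_s: 2.97
ee_pos: [0.4447, 0.0986, 0.2315]
eef_rot: [[0.352, 0.0, 0.936], [-0.936, 0.0, 0.352], [-0.0, -1.0, 0.0]]
contact_force: [0.5, -0.8, 0.1]
grip_width: 0.416
```

```bash
python3 -m creep '[[-2.27,0,2.08,0,0,0,3.5],[-2.27,0,2.08,0,0,0,3.5],[-2.27,0,2.08,0,0,0,3.5],[0,1.5,0,0,-0.113,0,3.5],[0,1.5,0,0,-0.113,0,3.5],[0,1.5,0,0,-0.113,0,3.5],[0,1.5,0,0,-0.113,0,3.5],[0,1.5,0,0,-0.113,0,3.5],[0,1.5,0,0,-0.113,0,3.5],[0,1.5,0,0,-0.113,0,3.5],[0,1.5,0,0,-0.113,0,3.5],[0,0,0,0,-0.113,0,3.5],[0,0,0,0,-0.113,0,3.5],[0,0,0,0,-0.113,0,3.5],[0,0,0,0,0,0,3.5]]'
python3 -c "
from fit import *
go([.4792,.1843,.0165],1.605)
t=read_camera('top');s=read_camera('side')
crop(t,190,150,290,250,6,'pics/t1.png');crop(s,240,110,360,210,6,'pics/s1.png')
print(search_frame('side','screw_center'))"
```

```text
time_s: 4.22
ee_pos: [0.479, 0.1822, 0.1113]
eef_rot: [[0.999, -0.0, -0.037], [0.037, 0.0, 0.999], [-0.0, -1.0, 0.0]]
contact_force: [0.7, 0.4, -0.7]
grip_width: 0.411
t 4.22 pos [0.479  0.1822 0.1113] fix [[  6.5871 -56.897 ]] zhead 1.6082 tilt [-0.0001  0.0002]
tool delta cm [0.029 9.476 0.204] wy 0.0032
[]
```

View pics/t1.png

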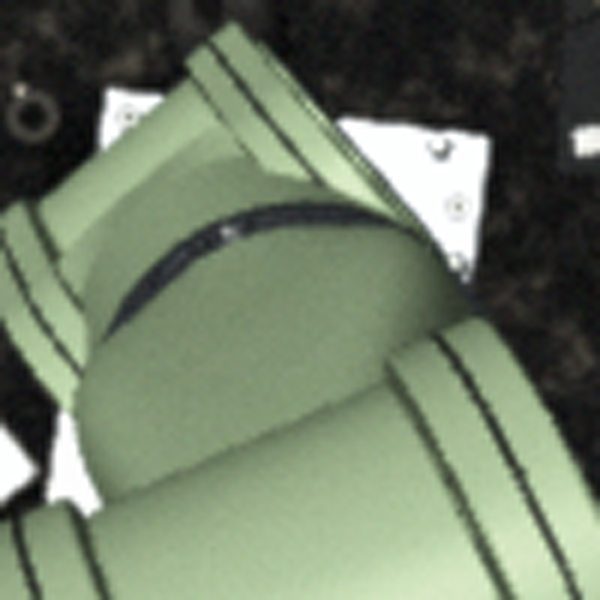

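View pics/s1.png

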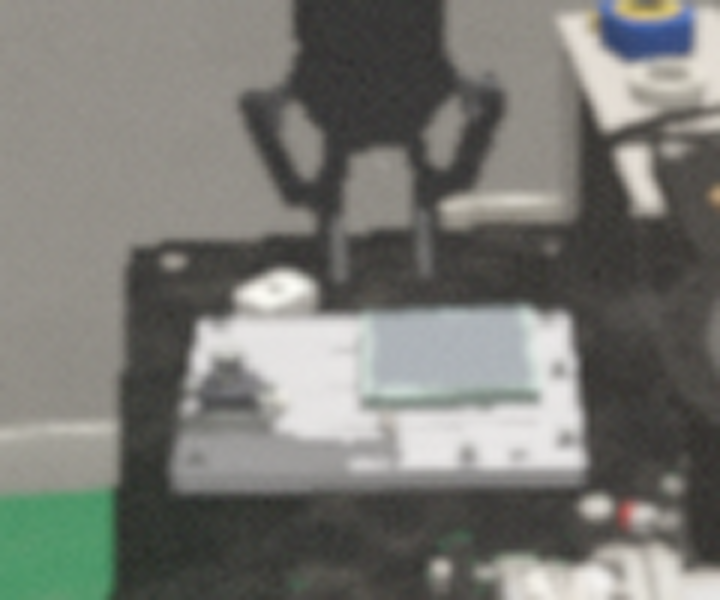

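The side view shows the gripper upright above the bed with its tips at about (340,278) and (424,275), and the mirror undisturbed. I'll check the camera bias against the tool, then descend.

```bash
python3 -c "
from fit import *
print(proj('side',[.479,.1822,.1113]),'seen',240+382.5/6-.5,110+278/6-.5)"
python3 -m creep '[[0.03,2.0,0.2,0,0,0,3.5],[0,2.5,0,0,0,0,3.5],[0,2.3,0,0,0,0,3.5],[0,1.5,0,0,0,0,3.5],[0,0.7,0,0,0,0,3.5],[0,0.3,0,0,0,0,3.5],[0,0.15,0,0,0,0,3.5],[0,0,0,0,0,0,3.5]]'
```

```text
[[303.2645 155.4094]] seen 303.25 155.83333333333334
time_s: 5.03
ee_pos: [0.4794, 0.1846, 0.0174]
eef_rot: [[1.0, 0.001, -0.031], [0.031, 0.0, 1.0], [0.001, -1.0, 0.0]]
contact_force: [-0.4, 0.1, -0.1]
grip_width: 0.409
```

```bash
python3 -m creep '[[0,0,0,0,0,0,0.5],[0,0,0,0,0,0,0.5],[0,0,0,0,0,0,0.5],[0,0,0,0,0,0,0.5],[0,0,0,0,0,0,0.5],[0,0,0,0,0,0,0.5]]' 30
python3 -c "
from fit import *
s=read_camera('side')
crop(s,240,110,360,210,6,'pics/s2.png');go([.479,.05,.12])"
```

```text
time_s: 5.53
ee_pos: [0.4795, 0.1845, 0.0172]
eef_rot: [[0.999, 0.001, -0.032], [0.032, 0.0, 0.999], [0.001, -1.0, 0.0]]
contact_force: [1.0, 0.0, 7.7]
grip_width: 0.085
t 5.58 pos [0.4795 0.1845 0.0173] fix [[  6.8385 -54.559 ]] zhead 1.6026 tilt [0.0009 0.0004]
tool delta cm [ -0.465 -10.281 -13.44 ] wy None
```

View pics/s2.png

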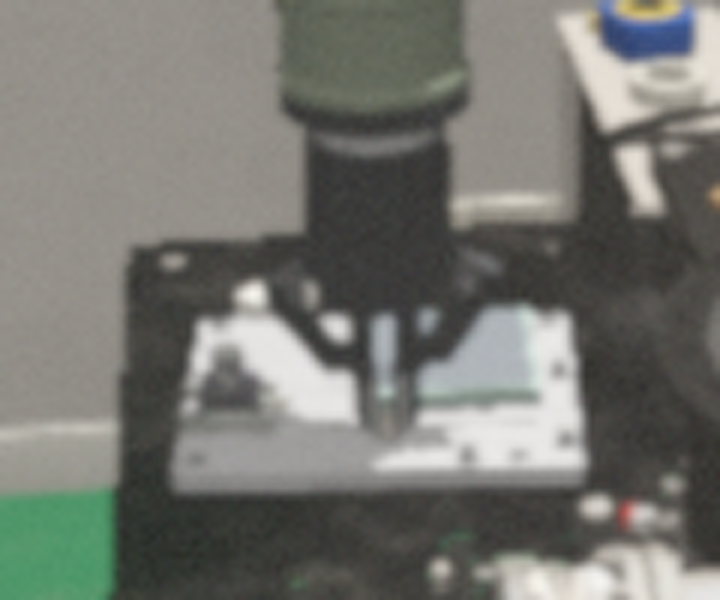

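```bash
python3 -m creep '[[0,-0.3,0,0,0,0,0.5],[0,-1,0,0,0,0,0.5],[0,-2.5,0,0,0,0,0.5],[0,-2.5,0,0,0,0,0.5],[0,-1.7,-1,0,0,0,0.5],[0,0,-3,0,0,0,0.5],[0,0,-3,0,0,0,0.5],[-1,0,-2.5,0,0,0,0.5],[-1,0,-0.5,0,0,0,0.5],[0,0,0,0,0,0,0.5]]'
python3 -c "
from fit import *
s=read_camera('side')
crop(s,240,100,360,200,6,'pics/s3.png');go([.455,.085,.0045])
print(ray('top',[[329,203],[308,250],[285,215]],0.0))"
```

```text
time_s: 6.42
ee_pos: [0.461, 0.0817, 0.0976]
eef_rot: [[1.0, -0.001, -0.03], [0.03, -0.001, 1.0], [-0.001, -1.0, -0.001]]
contact_force: [-0.4, 1.1, 0.5]
grip_width: 0.087
t 6.47 pos [0.462  0.0832 0.0976] fix [[  -0.6626 -157.1294]] zhead 1.6018 tilt [-0.0001 -0.0002]
tool delta cm [-0.69   9.307  0.204] wy None
[[ 0.4969 -0.0251  0.    ]
 [ 0.3636  0.0306  0.    ]
 [ 0.4599  0.0979  0.    ]]
```

View pics/s3.png

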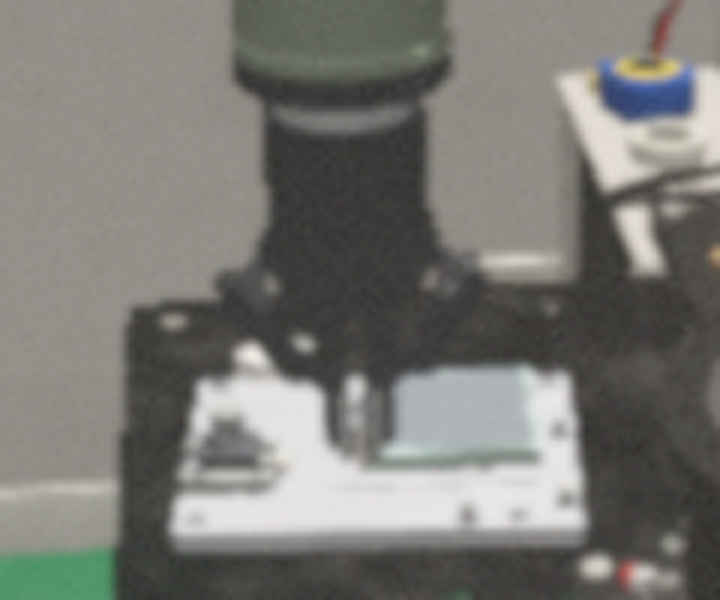

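The bed where the screw lay is now empty and the grip width is stable, so the screw is held. I'll lay it on the bench.

```bash
python3 -m creep '[[-0.5,1.5,0,0,0,0,0.5],[-0.2,2.5,0.2,0,0,0,0.5],[0,2.5,0,0,0,0,0.5],[0,1.6,0,0,0,0,0.5],[0,0.7,0,0,0,0,0.5],[0,0.3,0,0,0,0,0.5],[0,0.15,0,0,0,0,0.5],[0,0.1,0,0,0,0,0.5],[0,0,0,0,0,0,0.5]]'
```

```text
time_s: 7.22
ee_pos: [0.4557, 0.0857, 0.004]
eef_rot: [[0.999, 0.001, -0.032], [0.032, 0.0, 0.999], [0.001, -1.0, 0.0]]
contact_force: [0.6, -0.1, 0.1]
grip_width: 0.087
```

```bash
python3 -m creep '[[0,0.05,0,0,0,0,0.5],[0,0,0,0,0,0,1.5],[0,0,0,0,0,0,3],[0,0,0,0,0,0,3],[0,0,0,0,0,0,3],[0,-0.5,0,0,0,0,3],[0,-2,0,0,0,0,3],[0,-3,0,0,0,0,3],[0,-3.5,0,0,0,0,4],[0,-3.5,0,0,0,0,5],[0,0,0,0,0,0,5]]'
python3 -c "
from fit import *
s=read_camera('side');t=read_camera('top')
crop(s,240,110,360,210,6,'pics/s4.png');crop(t,180,150,300,260,6,'pics/t4.png');
for n in('screw_center','spare_screw'): print(search_frame('side',n),search_frame('top',n))
print(ray('side',[[240+390/6,110+425/6]],.02))
go(F(FX,[37,105,120])[0],1.4728)"
```

```text
time_s: 8.13
ee_pos: [0.4567, 0.0857, 0.1331]
eef_rot: [[0.999, 0.006, -0.032], [0.031, 0.001, 1.0], [0.006, -1.0, 0.001]]
contact_force: [0.4, 0.3, 0.2]
grip_width: 0.581
[] []
[] []
[[0.4812 0.1819 0.02  ]]
t 8.43 pos [0.4548 0.0855 0.127 ] fix [[  -8.0068 -155.4911]] zhead 1.603 tilt [-0.0016 -0.0003]
tool delta cm [ 7.845  0.681 25.245] wy 0.1302
```

View pics/s4.png

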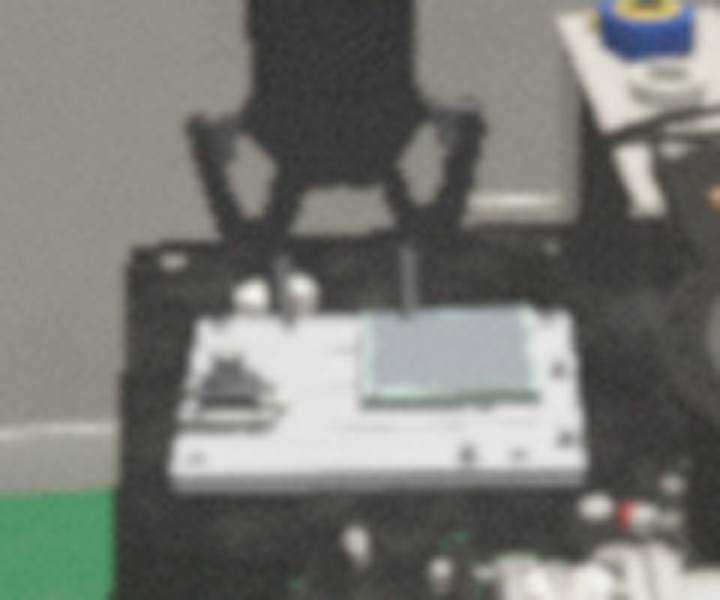

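View pics/t4.png

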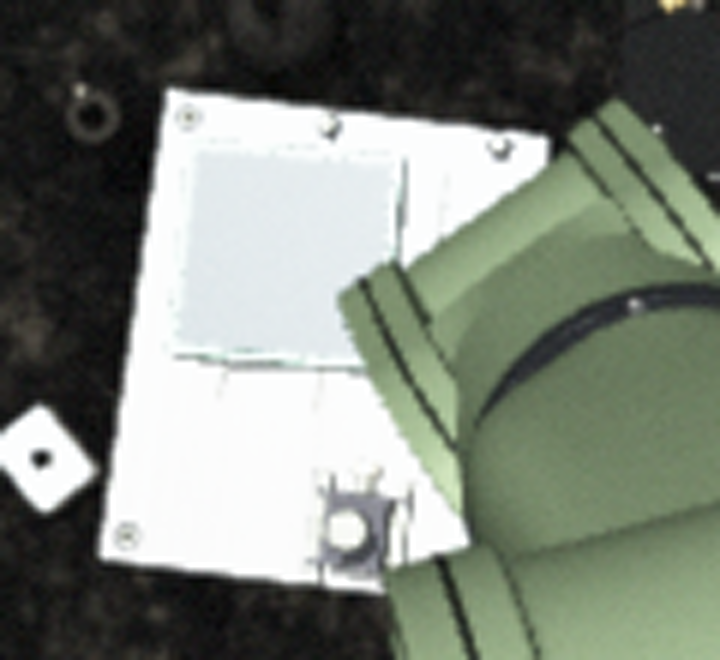

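The side view shows the screw lying on the bench at crop (355,543), clear of everything. The mirror and clamp haven't moved. Next I go to the mirror's left side.

```bash
python3 -m creep '[[0,0,0,0,0.065,0,4.5],[0,0,0,0,0.065,0,4.5],[0,0,0,0,0,0,4.5]]'; python3 -c "
from fit import *
go(F(FX,[32,98,120])[0],1.4728)
print(F(FX,[32,98,15.5]))"
```

```text
time_s: 8.68
ee_pos: [0.4549, 0.0857, 0.1271]
eef_rot: [[0.995, -0.001, 0.101], [-0.101, -0.0, 0.995], [-0.001, -1.0, -0.001]]
contact_force: [-0.6, -0.9, -0.7]
grip_width: 0.527
t 8.68 pos [0.4549 0.0857 0.1271] fix [[  -7.9812 -155.3332]] zhead 1.4699 tilt [-0.0014 -0.0005]
tool delta cm [ 3.925  0.692 25.345] wy -0.0029
[[0.5194 0.3339 0.0155]]
```

```bash
python3 -m creep '[[0.4,0,1.5,0,0,0,4.5],[0.5,0,3,0,0,0,4.5],[0.5,0,3,0,0,0,4.5],[0.5,0,3,0,0,0,4.5],[0.5,0,3,0,0,0,4.5],[0.5,0,3,0,0,0,4.5],[0.5,0,3,0,0,0,4.5],[0.5,0,3,0,0,0,4.5],[0,0,2.3,0,0,0,4.5],[0,0,0.5,0,0,0,4.5],[0,0,0,0,0,0,4.5]]'; python3 -c "
from fit import *
go(F(FX,[32,98,15.5])[0],1.4728)
s=read_camera('side');t=read_camera('top')
crop(s,240,90,360,190,6,'pics/s5.png');crop(t,180,150,300,260,6,'pics/t5.png')"
```

```text
time_s: 9.6
ee_pos: [0.518, 0.335, 0.1268]
eef_rot: [[0.996, -0.001, 0.094], [-0.094, -0.0, 0.996], [-0.001, -1.0, -0.0]]
contact_force: [0.0, -0.9, -0.3]
grip_width: 0.526
t 9.6 pos [0.518  0.335  0.1268] fix [[30.4722 98.9311]] zhead 1.4768 tilt [-0.0012 -0.0004]
tool delta cm [ 0.165 11.127 -0.089] wy 0.004
```

View pics/s5.png

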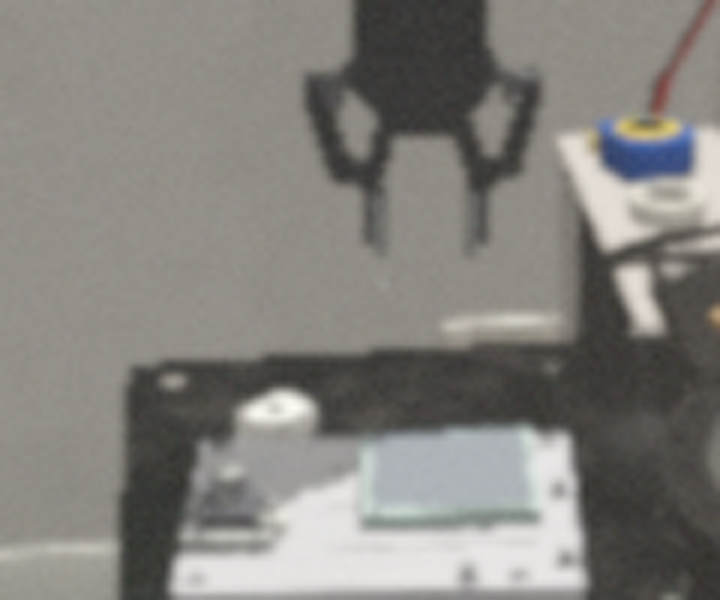

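View pics/t5.png

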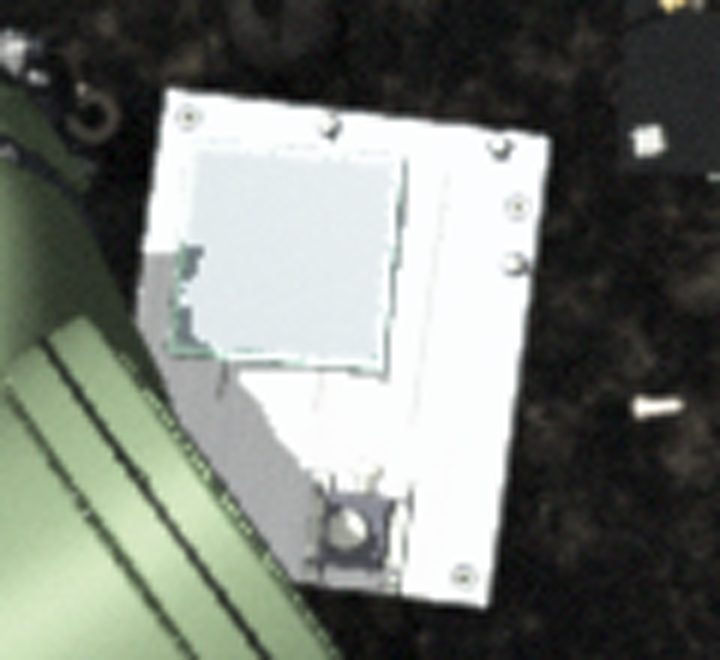

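The top view shows the screw lying flat on the bench at crop (657,406), the bed clear, and the mirror unmoved. I descend beside the mirror's left edge.

```bash
python3 -m creep '[[0.16,1.5,-0.05,0,0,0,4.5],[0,3,0,0,0,0,4.5],[0,3,0,0,0,0,4.5],[0,2.3,0,0,0,0,4.5],[0,0.8,0,0,0,0,4.5],[0,0.3,0,0,0,0,4.5],[0,0.1,0,0,0,0,4.5],[0,0,0,0,0,0,4.5]]'; python3 -c "
from fit import *
go(F(FX,[32,83,15.5])[0],1.4728)
s=read_camera('side')
crop(s,240,110,360,210,6,'pics/s6.png')"
```

```text
time_s: 10.37
ee_pos: [0.5209, 0.3329, 0.019]
eef_rot: [[0.995, 0.001, 0.098], [-0.098, 0.001, 0.995], [0.001, -1.0, 0.001]]
contact_force: [-0.0, -0.2, -0.3]
grip_width: 0.527
t 10.37 pos [0.5209 0.3329 0.019 ] fix [[33.5955 97.1462]] zhead 1.4726 tilt [0.0011 0.0009]
tool delta cm [-0.16   0.353 -1.415] wy -0.0002
```

View pics/s6.png

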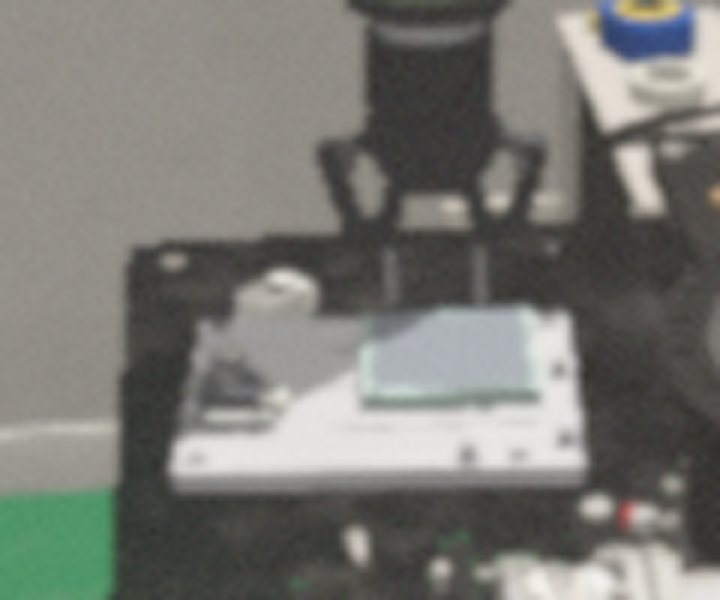

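```bash
python3 -m creep '[[-0.05,0.2,-0.3,0,0,0,4.5],[0,0.1,-0.3,0,0,0,4.5],[0,0,-0.2,0,0,0,4.5],[0,0,-0.1,0,0,0,4.5],[0,0,-0.1,0,0,0,4.5],[0,0,-0.1,0,0,0,4.5],[0,0,-0.1,0,0,0,4.5],[0,0,-0.1,0,0,0,4.5],[0,0,-0.1,0,0,0,4.5],[0,0,-0.1,0,0,0,4.5]]'; python3 -c "
from fit import *
go(F(FX,[32,83,15.5])[0],1.4728)"
```

```text
time_s: 11.25
ee_pos: [0.5184, 0.3182, 0.0149]
eef_rot: [[0.995, 0.0, 0.098], [-0.098, 0.001, 0.995], [0.0, -1.0, 0.001]]
contact_force: [-0.3, 2.6, 0.8]
grip_width: 0.527
t 11.25 pos [0.5184 0.3182 0.0149] fix [[32.5482 82.2996]] zhead 1.473 tilt [0.0002 0.0005]
tool delta cm [-0.055 -0.057  0.07 ] wy 0.0002
```

```bash
python3 -m creep '[[0,0,-0.15,0,0,0,4.5],[0,0,-0.2,0,0,0,4.5],[0,0,-0.2,0,0,0,4.5],[0,0,-0.2,0,0,0,4.5],[0,0,-0.2,0,0,0,4.5],[0,0,-0.2,0,0,0,4.5]]'
python3 -m creep '[[0,0,-0.2,0,0,0,4.5],[0,0,-0.2,0,0,0,4.5],[0,0,-0.2,0,0,0,4.5],[0,0,-0.2,0,0,0,4.5],[0,0,-0.2,0,0,0,4.5],[0,0,-0.2,0,0,0,4.5],[0,0,-0.2,0,0,0,4.5],[0,0,-0.2,0,0,0,4.5],[0,0,-0.2,0,0,0,4.5],[0,0,-0.2,0,0,0,4.5],[0,0,-0.1,0,0,0,4.5]]'; python3 -c "
from fit import *
go(F(FX,[32,33,15.5])[0],1.4728)
s=read_camera('side');t=read_camera('top')
crop(s,240,110,360,210,6,'pics/s7.png')
crop(t,180,150,300,260,6,'pics/t7.png')"
```

```text
time_s: 11.75
ee_pos: [0.5172, 0.3065, 0.0149]
eef_rot: [[0.995, -0.0, 0.098], [-0.098, 0.0, 0.995], [-0.0, -1.0, 0.0]]
contact_force: [0.1, 3.4, 1.9]
grip_width: 0.524
time_s: 12.67
ee_pos: [0.5152, 0.2854, 0.0149]
eef_rot: [[0.995, -0.0, 0.098], [-0.098, -0.0, 0.995], [-0.0, -1.0, -0.0]]
contact_force: [1.0, 4.0, 3.6]
grip_width: 0.529
t 12.67 pos [0.5152 0.2854 0.0149] fix [[32.5544 49.2805]] zhead 1.4726 tilt [-0. -0.]
tool delta cm [-0.055 -0.065 -1.628] wy -0.0002
```

View pics/s7.png

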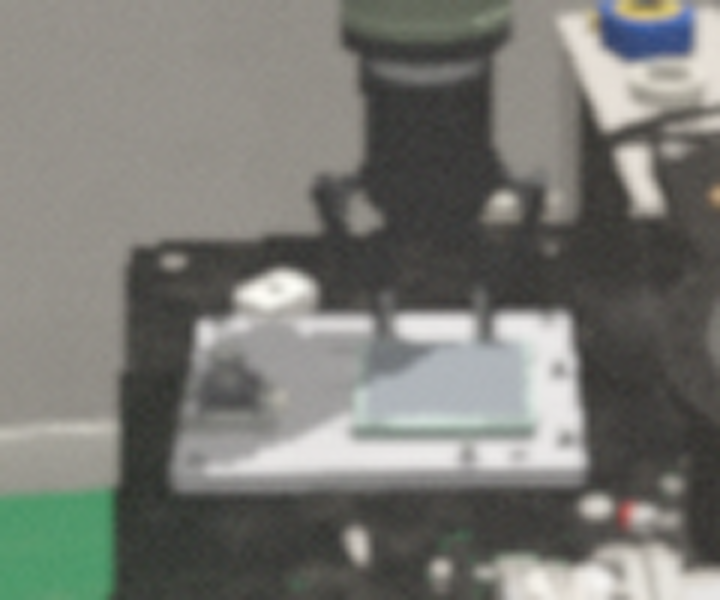

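View pics/t7.png

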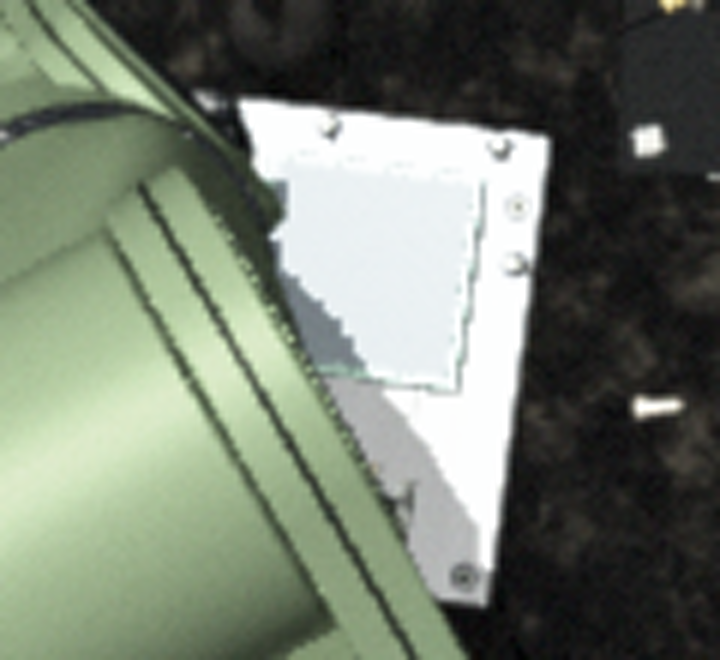

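Top view: the mirror is now square to the bed, with about 16 mm left to the end dowel at (515,265) and clear of the rear dowels. I continue, slowing down.

```bash
python3 -m creep '[[0,0,-0.2,0,0,0,4.5],[0,0,-0.2,0,0,0,4.5],[0,0,-0.2,0,0,0,4.5],[0,0,-0.2,0,0,0,4.5],[0,0,-0.2,0,0,0,4.5],[0,0,-0.15,0,0,0,4.5],[0,0,-0.1,0,0,0,4.5],[0,0,-0.05,0,0,0,4.5],[0,0,-0.05,0,0,0,4.5]]'
python3 -m creep '[[0,0,-0.04,0,0,0,4.5],[0,0,-0.04,0,0,0,4.5],[0,0,-0.03,0,0,0,4.5]]'
python3 -c "
from fit import *
go(F(FX,[32,33,15.5])[0],1.4728)"
```

```text
time_s: 13.52
ee_pos: [0.5139, 0.2721, 0.0148]
eef_rot: [[0.995, -0.0, 0.098], [-0.098, -0.0, 0.995], [-0.0, -1.0, -0.0]]
contact_force: [0.1, 1.2, -0.5]
grip_width: 0.528
time_s: 13.77
ee_pos: [0.5137, 0.2713, 0.0148]
eef_rot: [[0.995, -0.0, 0.098], [-0.098, 0.0, 0.995], [-0.0, -1.0, 0.0]]
contact_force: [-0.2, 5.0, -0.8]
grip_width: 0.529
t 13.77 pos [0.5137 0.2713 0.0148] fix [[32.4431 35.1749]] zhead 1.4729 tilt [-0.0001  0.0004]
tool delta cm [-0.044 -0.068 -0.217] wy 0.0001
```

```bash
for i in 1; do python3 -m creep '[[0,0,-0.03,0,0,0,4.5],[0,0,-0.03,0,0,0,4.5]]'; done; python3 -m creep '[[0,0,-0.03,0,0,0,4.5],[0,0,0,0,0,0,4.5]]'
```

```text
time_s: 13.93
ee_pos: [0.5137, 0.2711, 0.0149]
eef_rot: [[0.995, 0.0, 0.098], [-0.098, 0.001, 0.995], [0.0, -1.0, 0.001]]
contact_force: [-0.7, 6.9, -2.0]
grip_width: 0.522
time_s: 14.1
ee_pos: [0.5137, 0.2711, 0.0149]
eef_rot: [[0.995, 0.0, 0.097], [-0.097, 0.001, 0.995], [0.0, -1.0, 0.001]]
contact_force: [0.7, 7.6, -1.3]
grip_width: 0.53
```

Contact with the end dowel: the position is stalled and the force rose to 7.6 N. I back off, rise, and look from the side.

```bash
python3 -m creep '[[0,0,0.1,0,0,0,4.5],[0,0,0.4,0,0,0,4.5],[0,0,1,0,0,0,4.5],[0,-1,0.5,0,0,0,4.5],[0,-2.5,0,0,0,0,4.5],[0,-3,0,0,0,0,4.5],[0,-2.5,0,0,-0.121,0,5],[0,0,0,0,-0.121,0,5],[0,0,0,0,-0.121,0,5],[0,0,0,0,-0.121,0,5],[0,0,0,0,-0.121,0,5],[0,0,0,0,-0.121,0,5],[0,0,0,0,-0.121,0,5],[0,0,0,0,-0.121,0,5],[0,0,0,0,-0.121,0,5],[0,0,0,0,-0.121,0,5],[0,0,0,0,-0.121,0,5],[0,0,0,0,-0.121,0,5],[0,0,0,0,-0.121,0,5]]'; python3 -c "
from fit import *
go(F(FX,[-38,-27,104])[0],3.0436)
s=read_camera('side');t=read_camera('top')
crop(s,240,110,360,210,6,'pics/s8.png')
crop(t,180,150,300,260,6,'pics/t8.png')"
```

```text
time_s: 15.68
ee_pos: [0.5157, 0.2906, 0.1049]
eef_rot: [[0.09, 0.0, -0.996], [0.996, -0.0, 0.09], [-0.0, -1.0, -0.0]]
contact_force: [-0.3, 0.0, -0.1]
grip_width: 0.587
t 15.68 pos [0.5157 0.2906 0.1049] fix [[32.5411 54.519 ]] zhead 3.0515 tilt [-0.0004 -0.    ]
tool delta cm [-8.096  0.09   7.118] wy 0.0079
```

View pics/s8.png

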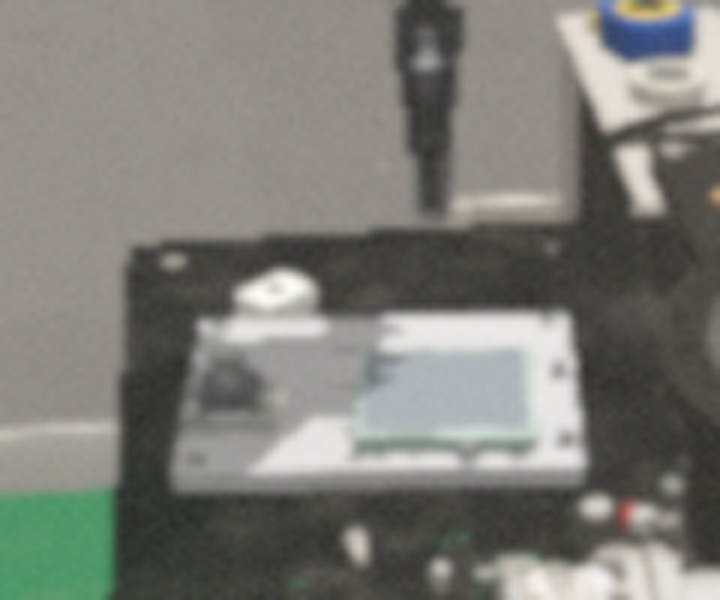

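View pics/t8.png

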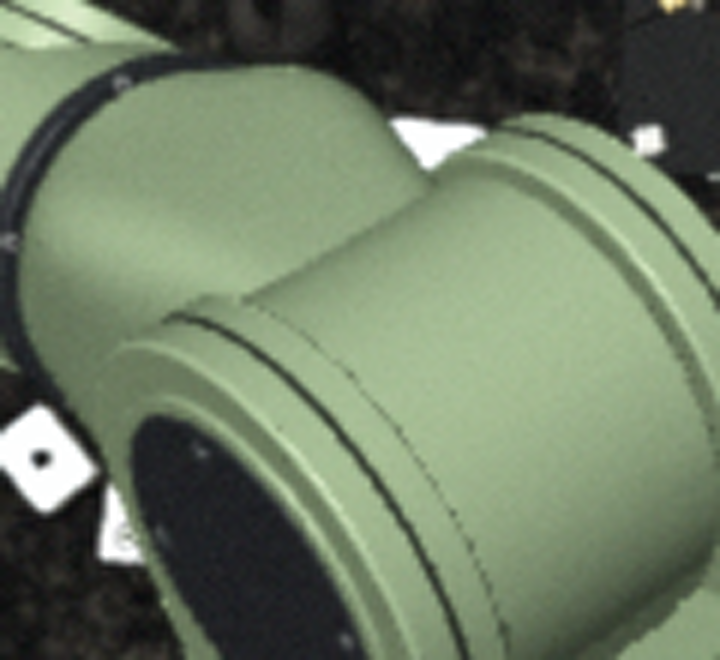

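Side view: the mirror's near edge sits against the end dowel at about (467,455), and the mirror is square. I move to the front edge, with the fingers straddling the nose.

```bash
python3 -m creep '[[-1.1,0,1,0,0.005,0,5],[-2,0,1.8,0,0,0,5],[-2,0,1.8,0,0,0,5],[-2,0,1.7,0,0,0,5],[-1,0,0.8,0,0,0,5],[0,0,0,0,0,0,5]]'; python3 -c "
from fit import *
print(telemetry.get_state()['joints'])
go(F(FX,[-38,-27,14.5])[0],3.0436)
s=read_camera('side')
crop(s,240,110,360,210,6,'pics/s9.png')"
```

```text
time_s: 16.28
ee_pos: [0.4358, 0.215, 0.1052]
eef_rot: [[0.106, -0.0, -0.994], [0.994, -0.002, 0.106], [-0.002, -1.0, 0.0]]
contact_force: [-0.5, 0.1, 0.2]
grip_width: 0.586
[-0.2106  0.8398 -0.577   1.9327  0.7888  0.6115  0.1538]
t 16.28 pos [0.4358 0.215  0.1052] fix [[-39.6478 -28.5343]] zhead 3.0353 tilt [-0.002   0.0002]
tool delta cm [ 0.173  9.066 -0.165] wy -0.0083
```

View pics/s9.png

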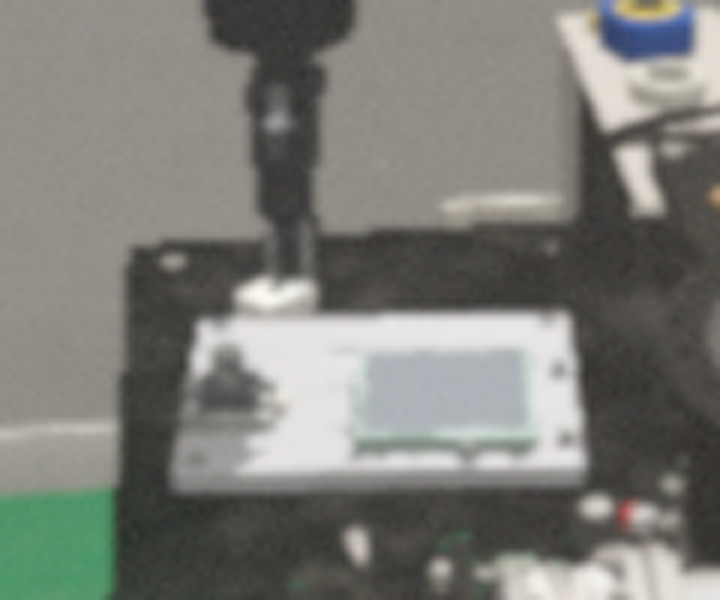

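```bash
python3 -m creep '[[0,1.5,-0.1,0,0,0,5],[0,2.5,0,0,0,0,5],[0,2.5,0,0,0,0,5],[0,1.5,0,0,0,0,5],[0,0.6,0,0,0,0,5],[0,0.3,0,0,0,0,5],[0,0,0,0,0,0,5]]'; python3 -c "
from fit import *
go(F(FX,[-38,-27,14.5])[0],3.0436)
s=read_camera('side')
crop(s,240,110,360,210,6,'pics/s10.png')"
```

```text
time_s: 16.92
ee_pos: [0.4382, 0.217, 0.0159]
eef_rot: [[0.102, 0.0, -0.995], [0.995, 0.0, 0.102], [0.0, -1.0, -0.0]]
contact_force: [1.1, -0.6, 0.0]
grip_width: 0.585
t 16.92 pos [0.4382 0.217  0.0159] fix [[-37.4131 -26.2568]] zhead 3.0397 tilt [ 0.0001 -0.0004]
tool delta cm [-0.075  0.137  0.058] wy -0.0039
```

View pics/s10.png

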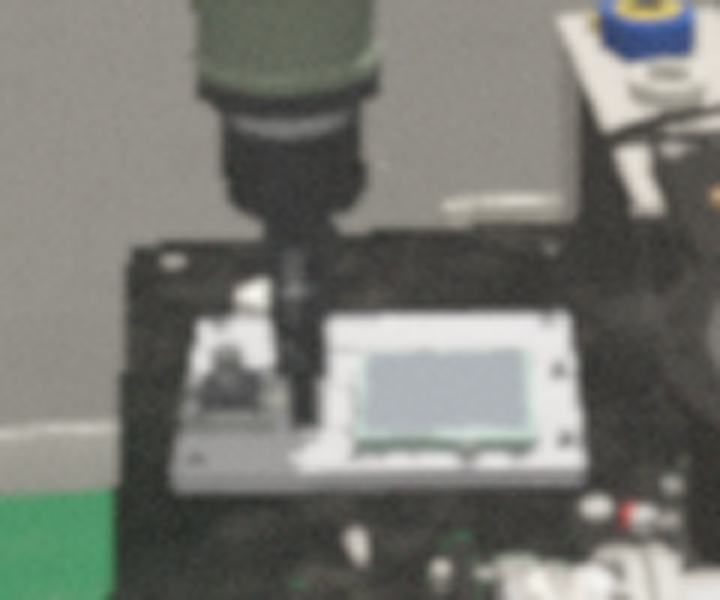

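The fingers are between the clamp nose and the mirror's front edge, touching neither. I push in the fixture's +x.

```bash
python3 -m creep '[[-0.05,0.1,-0.2,0,0,0,5],[0,0,-0.2,0,0,0,5],[0,0,-0.2,0,0,0,5],[0,0,-0.2,0,0,0,5],[0,0,-0.1,0,0,0,5],[0,0,-0.1,0,0,0,5],[0,0,-0.1,0,0,0,5],[0,0,-0.1,0,0,0,5],[0,0,-0.1,0,0,0,5],[0,0,-0.1,0,0,0,5]]'; python3 -c "
from fit import *
go(F(FX,[-15,-27,14.5])[0],3.0436)"
```

```text
time_s: 17.8
ee_pos: [0.4518, 0.2147, 0.0148]
eef_rot: [[0.101, -0.0, -0.995], [0.995, 0.0, 0.101], [0.0, -1.0, 0.0]]
contact_force: [0.4, -0.9, -0.2]
grip_width: 0.585
t 17.8 pos [0.4518 0.2147 0.0148] fix [[-23.6111 -27.2659]] zhead 3.0409 tilt [0.     0.0001]
tool delta cm [ 0.029  0.032 -0.861] wy -0.0027
```

```bash
python3 -m creep '[[0,0,-0.1,0,0,0,5],[0,0,-0.1,0,0,0,5],[0,0,-0.1,0,0,0,5],[0,0,-0.1,0,0,0,5]]'; python3 -m creep '[[0,0,-0.05,0,0,0,5],[0,0,-0.05,0,0,0,5],[0,0,-0.05,0,0,0,5]]'; python3 -c "
from fit import *
go(F(FX,[-15,-27,14.5])[0],3.0436)"
```

```text
time_s: 18.13
ee_pos: [0.4556, 0.2145, 0.0148]
eef_rot: [[0.1, -0.0, -0.995], [0.995, 0.0, 0.1], [0.0, -1.0, 0.0]]
contact_force: [-3.4, 1.4, 1.8]
grip_width: 0.588
time_s: 18.38
ee_pos: [0.4572, 0.2143, 0.0148]
eef_rot: [[0.1, -0.0, -0.995], [0.995, 0.0, 0.1], [0.0, -1.0, 0.0]]
contact_force: [-3.3, 2.4, 0.1]
grip_width: 0.586
t 18.38 pos [0.4572 0.2143 0.0148] fix [[-18.24   -27.1406]] zhead 3.041 tilt [0.0003 0.0002]
tool delta cm [ 0.015  0.033 -0.324] wy -0.0026
```

```bash
python3 -m creep '[[0,0,-0.05,0,0,0,5],[0,0,-0.05,0,0,0,5],[0,0,-0.05,0,0,0,5]]'; python3 -m creep '[[0,0,-0.04,0,0,0,5],[0,0,-0.04,0,0,0,5],[0,0,-0.03,0,0,0,5]]'
```

```text
time_s: 18.63
ee_pos: [0.4588, 0.2141, 0.0148]
eef_rot: [[0.101, -0.0, -0.995], [0.995, 0.0, 0.101], [0.0, -1.0, 0.0]]
contact_force: [-3.1, 3.1, -0.1]
grip_width: 0.585
time_s: 18.88
ee_pos: [0.4598, 0.2139, 0.0148]
eef_rot: [[0.101, -0.0, -0.995], [0.995, 0.0, 0.101], [0.0, -1.0, 0.0]]
contact_force: [-3.6, 2.9, -0.4]
grip_width: 0.586
```

```bash
python3 -c "
from fit import *
go(F(FX,[-15,-27,14.5])[0],3.0436)
s=read_camera('side')
crop(s,270,140,350,200,9,'pics/s11.png')"
```

```text
t 18.88 pos [0.4598 0.2139 0.0148] fix [[-15.5611 -27.2367]] zhead 3.0409 tilt [0.0002 0.0001]
tool delta cm [ 0.024  0.033 -0.056] wy -0.0027
```

View pics/s11.png

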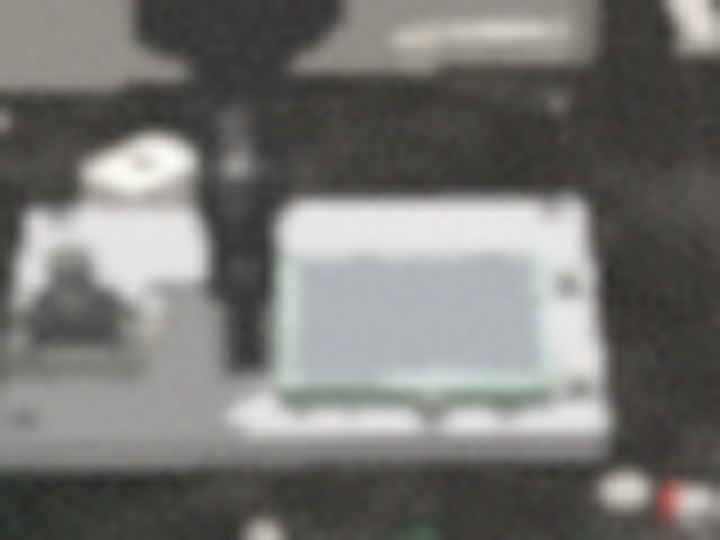

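```bash
python3 -m creep '[[0,0,-0.04,0,0,0,5],[0,0,-0.03,0,0,0,5],[0,0,-0.03,0,0,0,5]]'; python3 -m creep '[[0,0,-0.03,0,0,0,5],[0,0,-0.03,0,0,0,5]]'; python3 -c "
from fit import *
go(F(FX,[-15,-27,14.5])[0],3.0436)"
```

```text
time_s: 19.18
ee_pos: [0.4608, 0.2138, 0.0148]
eef_rot: [[0.101, -0.0, -0.995], [0.995, 0.0, 0.101], [0.0, -1.0, 0.0]]
contact_force: [-3.1, 3.2, -0.2]
grip_width: 0.582
time_s: 19.35
ee_pos: [0.4614, 0.2137, 0.0148]
eef_rot: [[0.101, -0.0, -0.995], [0.995, 0.0, 0.101], [0.0, -1.0, 0.0]]
contact_force: [-3.1, 3.3, -0.2]
grip_width: 0.585
t 19.35 pos [0.4614 0.2137 0.0148] fix [[-13.962  -27.2508]] zhead 3.0408 tilt [0.0002 0.0001]
tool delta cm [0.025 0.033 0.104] wy -0.0028
```

```bash
python3 -m creep '[[0,0,-0.03,0,0,0,5],[0,0,-0.03,0,0,0,5]]'; python3 -m creep '[[0,0,-0.03,0,0,0,5],[0,0,-0.03,0,0,0,5]]';python3 -m creep '[[0,0,-0.03,0,0,0,5],[0,0,-0.03,0,0,0,5]]'; python3 -c "
from fit import *
go(F(FX,[-15,-27,14.5])[0],3.0436)"
```

```text
time_s: 19.52
ee_pos: [0.462, 0.2137, 0.0149]
eef_rot: [[0.101, -0.0, -0.995], [0.995, 0.0, 0.101], [0.0, -1.0, 0.0]]
contact_force: [-3.0, 4.2, 0.1]
grip_width: 0.586
time_s: 19.68
ee_pos: [0.4626, 0.2136, 0.0148]
eef_rot: [[0.101, -0.0, -0.995], [0.995, 0.0, 0.101], [0.0, -1.0, 0.0]]
contact_force: [-4.4, 3.9, -0.4]
grip_width: 0.584
time_s: 19.85
ee_pos: [0.4632, 0.2136, 0.0148]
eef_rot: [[0.101, -0.0, -0.995], [0.995, 0.0, 0.101], [0.0, -1.0, 0.0]]
contact_force: [-3.6, 3.9, 0.3]
grip_width: 0.585
t 19.85 pos [0.4632 0.2136 0.0148] fix [[-12.1752 -27.2626]] zhead 3.0408 tilt [0.0001 0.0001]
tool delta cm [0.025 0.034 0.283] wy -0.0028
```

```bash
python3 -c "
from fit import *
s=read_camera('side');t=read_camera('top')
crop(s,270,140,350,200,9,'pics/s12.png');crop(t,180,150,300,260,6,'pics/t12.png')"
```

```text
(no output)
```

View pics/s12.png

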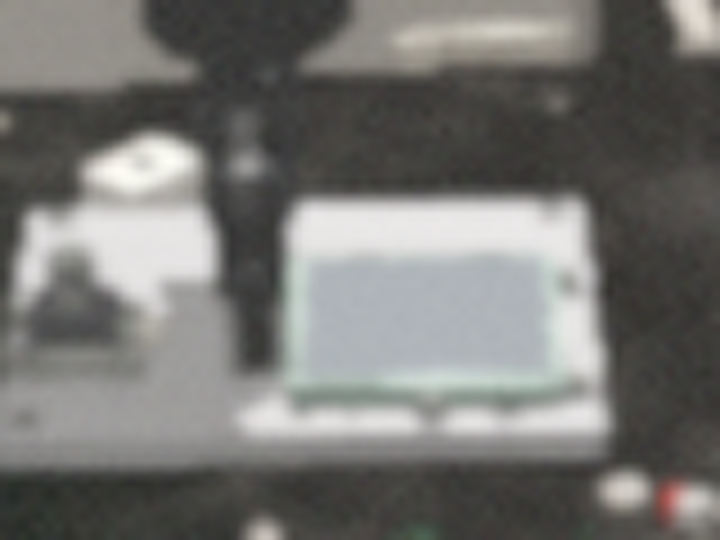

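View pics/t12.png

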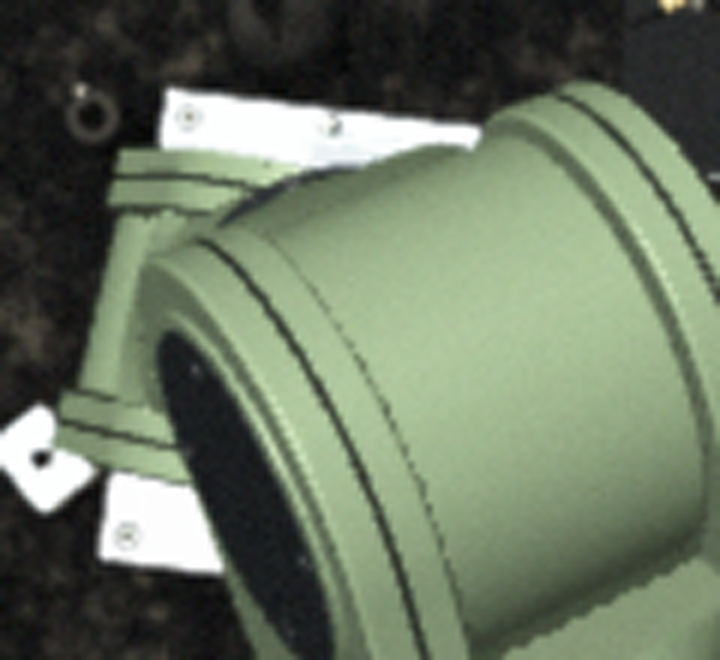

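The mirror's rear edge at about (565,300) is just at the dowels at (572,283) and (578,385). I continue in 0.3 mm steps.

```bash
python3 -m creep '[[0,0,-0.03,0,0,0,5],[0,0,-0.03,0,0,0,5]]'; python3 -m creep '[[0,0,-0.03,0,0,0,5],[0,0,-0.03,0,0,0,5]]';python3 -c "
from fit import *
go(F(FX,[-15,-27,14.5])[0],3.0436)"
```

```text
time_s: 20.12
ee_pos: [0.4638, 0.2134, 0.0148]
eef_rot: [[0.101, -0.0, -0.995], [0.995, 0.0, 0.101], [0.0, -1.0, 0.0]]
contact_force: [-3.6, 3.3, 0.8]
grip_width: 0.583
time_s: 20.28
ee_pos: [0.4644, 0.2134, 0.0148]
eef_rot: [[0.101, -0.0, -0.995], [0.995, 0.0, 0.101], [0.0, -1.0, 0.0]]
contact_force: [-4.5, 3.3, 0.0]
grip_width: 0.587
t 20.28 pos [0.4644 0.2134 0.0148] fix [[-10.9846 -27.3392]] zhead 3.0408 tilt [0.     0.0001]
tool delta cm [0.033 0.032 0.402] wy -0.0028
```

```bash
python3 -m creep '[[0,0,-0.03,0,0,0,5],[0,0,-0.03,0,0,0,5]]'; python3 -m creep '[[0,0,-0.03,0,0,0,5],[0,0,-0.03,0,0,0,5]]';python3 -c "
from fit import *
go(F(FX,[-15,-27,14.5])[0],3.0436)"
```

```text
time_s: 20.45
ee_pos: [0.4646, 0.2133, 0.0148]
eef_rot: [[0.1, -0.001, -0.995], [0.995, -0.0, 0.1], [-0.0, -1.0, 0.001]]
contact_force: [-7.3, 2.4, 2.4]
grip_width: 0.586
time_s: 20.62
ee_pos: [0.4647, 0.2133, 0.0148]
eef_rot: [[0.1, -0.002, -0.995], [0.995, -0.0, 0.1], [-0.0, -1.0, 0.002]]
contact_force: [-11.6, 3.3, 4.3]
grip_width: 0.583
t 20.62 pos [0.4647 0.2133 0.0148] fix [[-10.6372 -27.4083]] zhead 3.0412 tilt [-0.0004  0.0015]
tool delta cm [0.04  0.028 0.436] wy -0.0024
```

The fingers stalled with the force at 11.6 N, so the mirror is on the rear dowels. The TCP measures fixture x = -10.64, which I use as the reference for the clamp. I back off and look.

```bash
python3 -m creep '[[0,0,0.1,0,0,0,5],[0,0,0.3,0,0,0,5],[0,0,0.8,0,0,0,5],[0,-1,0,0,0,0,5],[0,-2.5,0,0,0,0,5],[0,-3,0,0,0,0,5],[0,-2,1.5,0,0,0,5],[1,0,2.5,0,0,0,5],[1,0,2.5,0,0,0,5],[1.1,0,1.5,0,0,0,5],[0,0,0.6,0,0,0,5],[0,0,0,0,0,0,5]]'; python3 -c "
from fit import *
go(F(FX,[-114,4,41])[0],3.041)
s=read_camera('side');t=read_camera('top')
crop(s,270,140,350,200,9,'pics/s13.png');crop(t,205,150,285,240,8,'pics/t13.png')"
```

```text
time_s: 21.62
ee_pos: [0.3707, 0.2544, 0.1006]
eef_rot: [[0.099, 0.001, -0.995], [0.995, -0.0, 0.099], [-0.0, -1.0, -0.001]]
contact_force: [-0.3, -0.5, -1.0]
grip_width: 0.586
t 21.62 pos [0.3707 0.2544 0.1006] fix [[-108.2595    4.339 ]] zhead 3.0429 tilt [-0.     -0.0007]
tool delta cm [-0.034  5.957  0.578] wy 0.0019
```

View pics/s13.png

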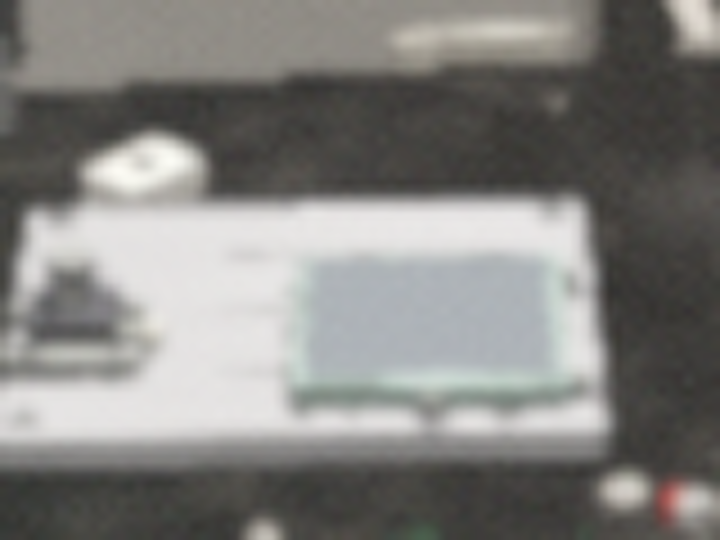

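View pics/t13.png

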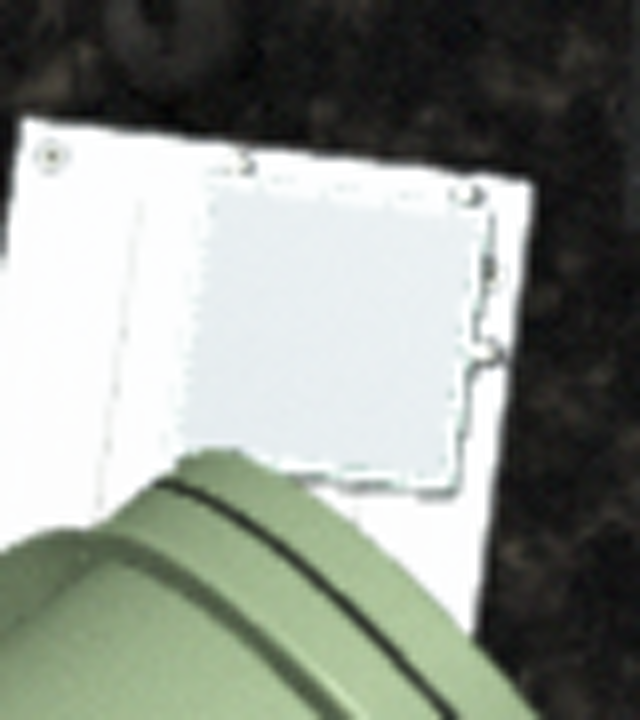

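Both views show the mirror touching the end dowel at (487,352) and lying square along the rear dowels at (245,163) and (470,190). Now the clamp: I descend behind the knob, using one finger on its axis.

```bash
python3 -m creep '[[0,0,0.5,0,0,0,5],[0,2,0.1,0,0,0,5],[0,2.5,0,0,0,0,5],[0,1,0,0,0,0,5],[0,0.45,0,0,0,0,5],[0,0,0,0,0,0,5]]'; python3 -c "
from fit import *
go(F(FX,[-48.1,4,41])[0],3.041)
s=read_camera('side')
crop(s,250,120,340,200,8,'pics/s14.png')"
```

```text
time_s: 22.22
ee_pos: [0.3652, 0.2542, 0.0398]
eef_rot: [[0.101, -0.001, -0.995], [0.995, -0.001, 0.101], [-0.001, -1.0, 0.001]]
contact_force: [0.5, 0.4, 1.3]
grip_width: 0.587
t 22.22 pos [0.3652 0.2542 0.0398] fix [[-113.6912    3.6144]] zhead 3.0405 tilt [-0.0009  0.0006]
tool delta cm [ 0.059 -0.124 -6.559] wy -0.0005
```

View pics/s14.png

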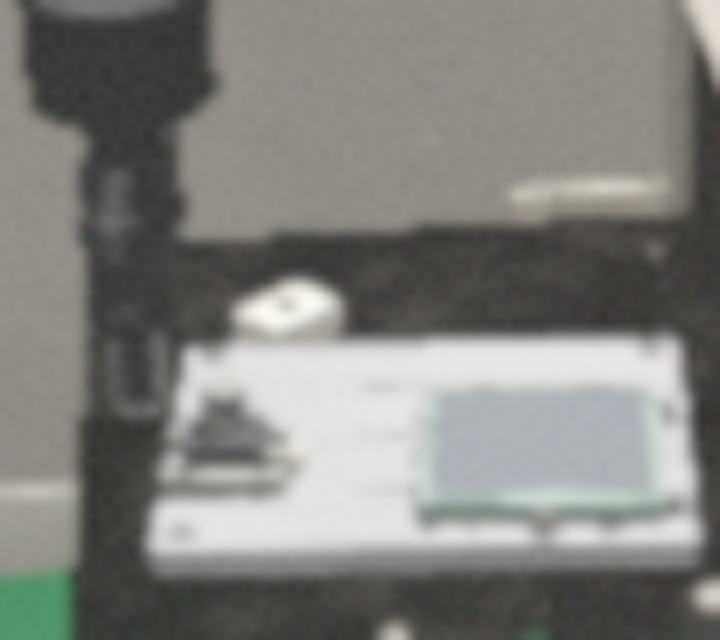

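```bash
python3 -m creep '[[0.1,-0.05,-0.2,0,0,0,5],[0.1,-0.05,-0.2,0,0,0,5],[0,0,-0.2,0,0,0,5],[0,0,-0.2,0,0,0,5],[0,0,-0.1,0,0,0,5],[0,0,-0.1,0,0,0,5],[0,0,-0.1,0,0,0,5]]'; python3 -m creep '[[0,0,-0.1,0,0,0,5],[0,0,-0.1,0,0,0,5],[0,0,-0.1,0,0,0,5]]';python3 -c "
from fit import *
go(F(FX,[-48.1,6,41])[0],3.041)"
```

```text
time_s: 22.85
ee_pos: [0.3765, 0.2554, 0.0414]
eef_rot: [[0.101, -0.0, -0.995], [0.995, 0.0, 0.101], [0.0, -1.0, 0.0]]
contact_force: [0.4, -0.4, 1.2]
grip_width: 0.585
time_s: 23.1
ee_pos: [0.379, 0.2552, 0.0413]
eef_rot: [[0.1, -0.001, -0.995], [0.995, 0.0, 0.1], [0.0, -1.0, 0.001]]
contact_force: [-9.4, 0.8, 1.5]
grip_width: 0.587
t 23.1 pos [0.379  0.2552 0.0413] fix [[-100.0696    5.9471]] zhead 3.041 tilt [0.0001 0.0009]
tool delta cm [ 0.019  0.024 -5.197] wy -0.0
```

```bash
python3 -m creep '[[0,0,-0.1,0,0,0,5],[0,0,-0.15,0,0,0,5],[0,0,-0.2,0,0,0,5],[0,0,-0.2,0,0,0,5],[0,0,-0.2,0,0,0,5],[0,0,-0.2,0,0,0,5]]'; python3 -m creep '[[0,0,-0.25,0,0,0,5],[0,0,-0.25,0,0,0,5],[0,0,-0.25,0,0,0,5],[0,0,-0.25,0,0,0,5],[0,0,-0.25,0,0,0,5],[0,0,-0.25,0,0,0,5],[0,0,-0.25,0,0,0,5],[0,0,-0.25,0,0,0,5],[0,0,-0.25,0,0,0,5],[0,0,-0.25,0,0,0,5],[0,0,-0.2,0,0,0,5],[0,0,-0.2,0,0,0,5],[0,0,-0.1,0,0,0,5]]';python3 -c "
from fit import *
go(F(FX,[-48.1,6,41])[0],3.041)
s=read_camera('side')
crop(s,250,120,340,200,8,'pics/s15.png')"
```

```text
time_s: 23.6
ee_pos: [0.3886, 0.2543, 0.0412]
eef_rot: [[0.1, -0.002, -0.995], [0.995, 0.0, 0.1], [-0.0, -1.0, 0.002]]
contact_force: [-10.3, 1.5, 2.9]
grip_width: 0.589
time_s: 24.68
ee_pos: [0.4186, 0.2513, 0.0412]
eef_rot: [[0.1, -0.002, -0.995], [0.995, 0.0, 0.1], [0.0, -1.0, 0.002]]
contact_force: [-10.4, 2.0, 3.5]
grip_width: 0.586
t 24.68 pos [0.4186 0.2513 0.0412] fix [[-60.276    5.9689]] zhead 3.0413 tilt [0.0001 0.0021]
tool delta cm [ 0.006  0.019 -1.218] wy 0.0003
```

View pics/s15.png

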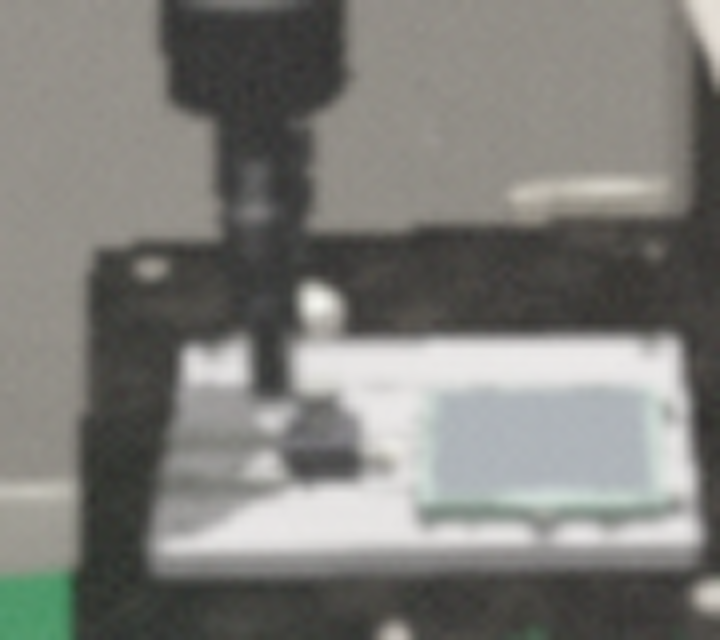

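```bash
python3 -c "
from fit import *
s=telemetry.get_state();R=np.array(s['eef_rot']);p=np.array(s['ee_pos'])
for o in ([-.032,-.003,0],[.032,-.003,0],[0,0,0]):
    w=p+R@np.array(o); u=proj('side',w)[0]; print(o,w,inv(FX,w),(u-[250,120]+.5)*8)
k=F(FX+[.0023,.002,0],[-84+41.4,-28,55])[0];print('knob exp',k,(proj('side',k)[0]-[250,120]+.5)*8)
"
```

```text
[-0.032, -0.003, 0] [0.4155 0.2195 0.0442] [[-60.242  -26.0487]] [275.6641 405.7266]
[0.032, -0.003, 0] [0.4219 0.2831 0.0442] [[-60.0834  37.9511]] [286.0732 336.2428]
[0, 0, 0] [0.4187 0.2513 0.0412] [[-60.1688   5.9515]] [281.4314 376.562 ]
knob exp [0.4352 0.2178 0.055 ] [322.1132 381.2175]
```

All consistent: the near finger is on the knob's axis, and the nose tip at (388,463) has about 9 mm left to the mirror edge at (418,463). I continue in small steps and watch the force.

```bash
python3 -m creep '[[0,0,-0.15,0,0,0,5],[0,0,-0.15,0,0,0,5],[0,0,-0.15,0,0,0,5],[0,0,-0.1,0,0,0,5],[0,0,-0.1,0,0,0,5],[0,0,-0.1,0,0,0,5]]'; python3 -m creep '[[0,0,-0.05,0,0,0,5],[0,0,-0.05,0,0,0,5]]'; python3 -m creep '[[0,0,-0.05,0,0,0,5],[0,0,-0.05,0,0,0,5]]';python3 -m creep '[[0,0,-0.05,0,0,0,5],[0,0,-0.05,0,0,0,5]]';python3 -c "
from fit import *
go(F(FX,[-48.1,6,41])[0],3.041)"
```

```text
time_s: 25.23
ee_pos: [0.4259, 0.2506, 0.0412]
eef_rot: [[0.1, -0.002, -0.995], [0.995, 0.0, 0.1], [0.0, -1.0, 0.002]]
contact_force: [-10.1, 2.0, 2.9]
grip_width: 0.586
time_s: 25.4
ee_pos: [0.4269, 0.2505, 0.0412]
eef_rot: [[0.1, -0.002, -0.995], [0.995, 0.0, 0.1], [0.0, -1.0, 0.002]]
contact_force: [-9.5, 2.1, 3.2]
grip_width: 0.586
time_s: 25.57
ee_pos: [0.4278, 0.2505, 0.0412]
eef_rot: [[0.1, -0.002, -0.995], [0.995, 0.0, 0.1], [0.0, -1.0, 0.002]]
contact_force: [-11.8, 1.8, 3.7]
grip_width: 0.584
time_s: 25.73
ee_pos: [0.4286, 0.2504, 0.0412]
eef_rot: [[0.1, -0.003, -0.995], [0.995, 0.0, 0.1], [-0.0, -1.0, 0.003]]
contact_force: [-12.5, 2.1, 4.7]
grip_width: 0.587
t 25.73 pos [0.4286 0.2504 0.0412] fix [[-50.1989   6.0003]] zhead 3.0416 tilt [-0.      0.0026]
tool delta cm [ 0.     0.021 -0.21 ] wy 0.0006
```

The force rose above the 10 N sliding level at a TCP x of about 0.4272 m. That is the predicted first touch of the nose. I push about 2 mm more, to 3.5 mm of nose compression.

```bash
python3 -m creep '[[0,0,-0.05,0,0,0,5],[0,0,-0.05,0,0,0,5],[0,0,-0.05,0,0,0,5],[0,0,-0.05,0,0,0,5],[0,0,-0.02,0,0,0,5]]';python3 -c "
from fit import *
go(F(FX,[-48.1,6,41])[0],3.041)"
```

```text
time_s: 26.15
ee_pos: [0.4306, 0.2502, 0.0412]
eef_rot: [[0.1, -0.003, -0.995], [0.995, 0.0, 0.1], [-0.0, -1.0, 0.003]]
contact_force: [-14.2, 2.5, 5.1]
grip_width: 0.587
t 26.15 pos [0.4306 0.2502 0.0412] fix [[-48.2363   5.9931]] zhead 3.0416 tilt [-0.0001  0.003 ]
tool delta cm [ 0.001  0.018 -0.014] wy 0.0006
```

The force is now 14.2 N: 10 N of sliding plus about 4.2 N of spring. I back off and clear the view.

```bash
python3 -m creep '[[0,0,0.1,0,0,0,5],[0,0,0.4,0,0,0,5],[0,0,1,0,0,0,5],[0,-1.5,0.5,0,0,0,5],[0,-3,0,0,0,0,5],[0,-3,0,0,0,0,5],[0,-3,0,0,0,0,5],[-1.5,-2,0,0,0,0,5],[-3,0,0,0,0,0,5],[-3,0,0,0,0,0,5],[-3,0,0,0,0,0,5],[-3,0,0,0,0,0,5],[-3,0,0,0,0,0,5],[-3,0,0,0,0,0,5],[-3,0,0,0,0,0,5],[-3,0,0,0,0,0,5],[-3,0,0,0,0,0,5],[-3,0,0,0,0,0,5],[-1.5,0,0,0,0,0,5],[0,0,0,0,0,0,5]]'; python3 -c "
from fit import *
go(F(FX,[-48.1,6,41])[0],3.041)
s=read_camera('side');t=read_camera('top')
f=lambda x:(np.clip((x.astype(float)-120)/135,0,1)**2.5*255).astype(np.uint8)
crop(s,250,130,350,210,8,'pics/s16.png');crop(f(t),205,160,285,260,7,'pics/t16.png')
cv2.imwrite('pics/t16full.png',t[:,:,::-1])"
```

```text
time_s: 27.82
ee_pos: [0.3784, -0.0796, 0.1661]
eef_rot: [[0.105, -0.001, -0.994], [0.994, -0.001, 0.105], [-0.001, -1.0, 0.001]]
contact_force: [0.9, 0.6, 0.4]
grip_width: 0.586
t 27.82 pos [ 0.3784 -0.0796  0.1661] fix [[ -67.8781 -327.2657]] zhead 3.0363 tilt [-0.0013  0.0008]
tool delta cm [33.356 12.467 -1.744] wy -0.0047
```

View pics/s16.png

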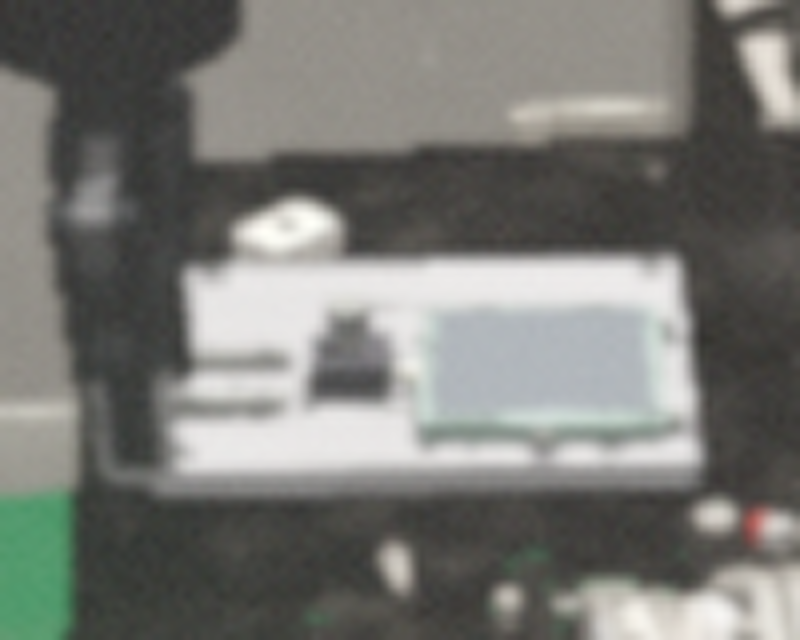

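View pics/t16.png

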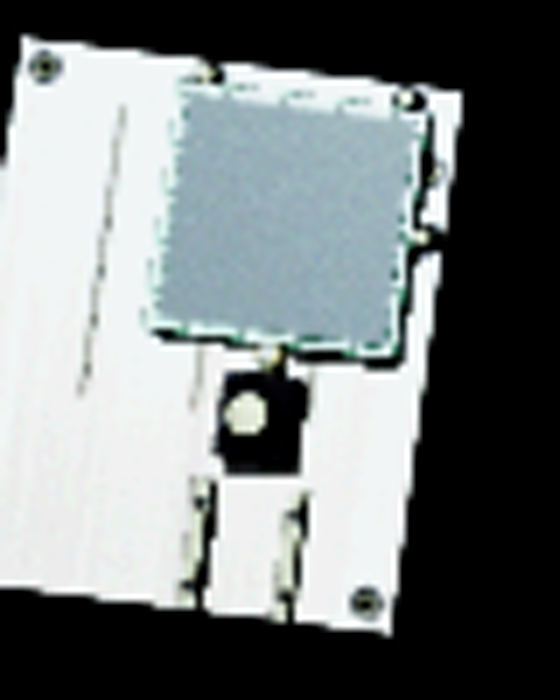

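View pics/t16full.png

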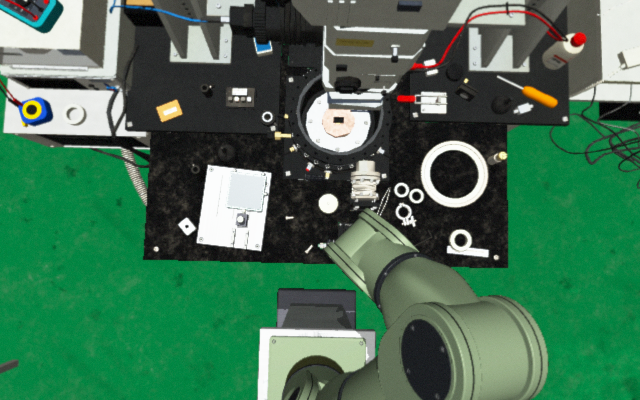

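Top view: the mirror lies on both rear dowels at (210,70) and (408,98) and on the end dowel at (425,238). The nose at (272,357) presses on its front edge, and the screw lies on the bench. One numeric check of the mirror's angle and clamp travel, then hand in.

```bash
python3 -c "
from fit import *
T=FX+[.0023,.002,0]
p=np.array([[205+(a+.5)/7-.5,160+(b+.5)/7-.5] for a,b in [(246,412),(188,92),(426,120),(392,345),(160,320)]])
print('knob x expect -30.5:',inv(FX,ray('top',p[:1],.055)))
c=inv(FX,ray('top',p[1:],.0268));print(c,'centre',c.mean(0))
print('initial knob (same method) -83.4; travel diff')
s=telemetry.get_state();print(s['contact_force'],s['time_s'])
print(robot.hand_in())"
```

```text
knob x expect -30.5: [[-30.6084 -27.3017]]
[[ 92.7991  17.59  ]
 [ 93.3598 -77.1845]
 [  3.2169 -75.7631]
 [  1.825   15.8968]] centre [ 47.8002 -29.8652]
initial knob (same method) -83.4; travel diff
[ 0.381   0.1764 -0.5854] 27.9167
the job is handed in; nothing more can be done
None
```

The job is done as asked and was handed in at 27.9 s, with the gripper clear of everything.

- **Screw:** I lifted the stray cap screw off the bed and laid it on the bench right of the fixture. Both cameras show it lying there.
- **Mirror:** I slid it by its left edge, clear of the rear dowels, until it met the end dowel (about 8 N at most). Then I slid it by its front edge until it met the rear dowels (11.6 N along the push, about 13 N in total, under the 15 N limit). Only its edges were touched. The last picture puts its centre at fixture (47.8, -29.9) mm, against the nest at (48, -28). The 1.9 mm difference in y is about the size of the calibration error. Up close, the mirror looks in contact with all three dowels and square to them. I did not push on its left edge again after seating it on the rear dowels.
- **Clamp:** I pushed it in by the knob with one finger. The force rose above the 10 N sliding level where the nose was predicted to touch. I stopped about 3.4 mm further on at 14.2 N, so the nose is about half-way in. The last picture puts the knob at fixture x -30.6 mm, against -30.5 wanted.

The top camera's fixture fit was about 2 mm off what touching the dowels gave, so I set the clamp from the touch readings. The tool force was near zero at hand-in. The spare screw and the other bystanders in view appear unmoved.

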